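Snap the rear-lamp lenses home and lock them with the fork key

ROBOT

A 6-joint arm with a two-finger parallel gripper is mounted at the origin on the work surface. World frame = base frame: x ahead of the robot, y to its left, z up, the work surface at z = 0. Lengths are in m, angles in rad, forces in N, time in s.
With the tool pointing down it reaches from about 0.375 to 0.9 m from the base axis. Payload 3.1 kg.
Tool frame: the origin (TCP) lies at the very end of the fingers, on their centre line; the grasp point (between the pads) lies 19 mm behind it (robot.grip_point_offset is the x of the grasp point in the tool frame, in m); x points along the fingers, y is the direction in which the jaws open and shut, and the axes are right-handed (so a half turn about x gives the same grasp; the last joint's range is limited). The gripper opens to 87 mm and grips with 3 to 60 N. Pads are 19 mm wide; open, the fingers measure 117 mm over their backs; the gripper's body (75 mm by 190 mm) begins 51 mm behind the grasp point.
Start: joints at [0.924, 0.527, 1.433, -0, 1.181, -0.178], TCP at [0.282, 0.558, 0.184] pointing down, gripper open.
Joint ranges: [-3.08, 3.08], [-0.75, 2.2], [0.22, 2.44], [-1.43, 4.57], [0, 2.65], [-2.85, 2.85]. Speed limits (rad/s): [2.79, 2.79, 3.14, 3.14, 3.14, 3.14].

INTERFACE

Orientations are given as a rotation vector (axis times angle).
In Python, from rig import get_obs, grab_frame, robot, regions_of, tip_of gives the robot as it stands.
- The arm moves only by the tool jog_arm, never from a script. Its arguments are lists of equal length, an entry for each row: "claw": the closure, from -1 (fully open) to 1 (shut); "offset": the shift along the tool's x, y, z in m, a list of three; "yaw": the turn about the tool's x in rad. In form: {"claw": [claw, ...], "offset": [[dx, dy, dz], ...], "yaw": [yaw, ...]}. A call has 1 to 20 rows; each row is the pose to reach, as a shift and turn from the pose commanded when the call began, along the tool's axes at that moment; what a row does not reach only later rows make up. A row lasts 1/8 s, in which the tool goes at most 62.5 mm and 10.7 degrees, less where a joint would pass 70% of its speed; a pose out of reach is approached as far as the arm can. A call with a gripper value outside its range is refused whole. The fingers move at their own pace and stop on an object; "newtons" is the grip in N (left out, the last holds). Time passes only in rows, so rows that repeat a pose let the fingers close. It gives the time, the measured TCP pose, the force and the opening at its end, in the units of the state.
- get_obs(): the state, without advancing time (a new reading comes with each control period).
- grab_frame(name): name is "scene" or "top" or "wrist"; returns a dict with "image" (384x512x3 uint8, red, green, blue), "range_z" (384x512 float32, m along the optical axis (not along the pixel's ray), 0 where there is no reading), "mtx" (3x3 intrinsics, pixels), "extrinsics" (4x4, takes a point from world to camera coordinates). Camera axes: x right, y down, z forward; pixel columns grow to the right and rows downward; lengths in m; the calibration is good to about 2 mm. A picture is of the moment at which its call begins.
- robot.hand_in(): hands the job in, once; it reports no verdict.
Trained networks look in the newest picture that a camera, given by its name, has taken for a name from the list of things; names that differ only in an ending like _2 or _b are one class to them, and where a whole thing is asked for, a point or a joint stands for the part that bears it (a point fixed in the world has none). Each returns a list of dicts, best first, with "conf" (0 to 1); they miss things now and then, are a little off and sometimes report something else, mostly with a low value. They report only what shows in the picture. A call takes as long as a camera call.
- regions_of(camera, name): "mask" (384x512 bool, what is visible of it) and "box" ([left, top, width, height] in pixels, round what is visible of it).
- tip_of(camera, name): "location" ([row, column] in pixels: a listed point, or the origin of a listed thing).
The state is a dict: "time_s": time; "joint_pos": joint angles; "joint_vel": joint speeds; "tau": joint torques, N m; "position": TCP position; "orientation": TCP orientation; "force": force on the tool from outside, world axes, zero at the start; "torque": the same for the moment, N m; "grip_width": finger opening in m.
Only numpy, scipy, OpenCV 4.12 (cv2) and the standard library are available. Lean on these libraries where they do the work, as an engineer would, in place of code of your own. Each camera call takes 0.05 s, during which the arm holds its last target.

TASK

Close up the rear lamps: set each loose lens on the housing of its own length and press it down corner by corner until all four clips have clicked and it lies flush. When every lens there is has clicked home, use the fork key from its stand, not the fingers, to turn each lens's captive screw clockwise until its fin lies in line with the lens's long side, then stand the key back in its stand. A housing whose lens is missing stays open; leave the can, the gear and the bulb box where they are.

Things in the scene. Friction and masses are not known exactly. Their poses are not given: they have to be found in the camera images.
- housingA: the short black rear-lamp housing, fixed: a block 120 x 92 x 30 mm, open reflector and bulb on top. Origin: centre of its underside; x along its long side, z up. Its lens lies flush on its top face, guided with 0.8 mm play by six upright round-tipped pins 8 mm thick, tips 52 mm above the bench: at x +-30, y +-37 mm, and at the middle of each short side.
- seatA (a point): centre of that housing's top face, where the lens's origin belongs. At each short side two sprung grey clips (y +-20 mm, 45 mm above the bench) overhang the lens edge by 2 mm. A lens let down level between the pins rests on the four clip noses, its underside 14 mm above the seat; each corner must then be pressed down those 14 mm (5 to 20 N); its clip snaps over near the bottom and may take a neighbour along.
- lensA: the short red lamp lens, 160 g, loose or absent, fits only the short housing, either way round. Flange 84 x 64 x 4 mm. Origin: centre of its underside, x along its long side. In the middle a raised box 34 (x) x 36 (y) mm, top 32 mm above the underside: grip its 36 mm. At x +-30, y +-20 mm a round press boss, 14 mm across, top 24 mm above the underside.
- screwA: the captive screw on top of the short lens: steel disc 26 mm across, 4 mm thick, on the raised box, with an upright fin 24 x 5 mm, 9 mm tall (disc top 36 mm, fin top 45 mm above the lens's underside). Origin: on its axis at the underside of the disc; the fin runs along its own y axis.
- screwA_turn (a joint): turn of that screw in rad, growing clockwise seen from above: at 0 the fin lies across the lens (along the lens's y), at 1.57 in line with its long side (locked); end stop at 1.65; starts at 0.25 to 0.6. Friction 0.05 N m holds it where it is left.
- housingB: the middle-sized black rear-lamp housing, fixed: a block 140 x 92 x 30 mm, open reflector and bulb on top. Origin: centre of its underside; x along its long side, z up. Its lens lies flush on its top face, guided with 0.8 mm play by six upright round-tipped pins 8 mm thick, tips 52 mm above the bench: at x +-40, y +-37 mm, and at the middle of each short side.
- seatB (a point): centre of that housing's top face, where the lens's origin belongs. At each short side two sprung grey clips (y +-20 mm, 45 mm above the bench) overhang the lens edge by 2 mm. A lens let down level between the pins rests on the four clip noses, its underside 14 mm above the seat; each corner must then be pressed down those 14 mm (5 to 20 N); its clip snaps over near the bottom and may take a neighbour along.
- lensB: the middle-sized red lamp lens, 160 g, loose or absent, fits only the middle-sized housing, either way round. Flange 104 x 64 x 4 mm. Origin: centre of its underside, x along its long side. In the middle a raised box 54 (x) x 36 (y) mm, top 32 mm above the underside: grip its 36 mm. At x +-40, y +-20 mm a round press boss, 14 mm across, top 24 mm above the underside.
- screwB: the captive screw on top of the middle-sized lens: steel disc 26 mm across, 4 mm thick, on the raised box, with an upright fin 24 x 5 mm, 9 mm tall (disc top 36 mm, fin top 45 mm above the lens's underside). Origin: on its axis at the underside of the disc; the fin runs along its own y axis.
- screwB_turn (a joint): turn of that screw in rad, growing clockwise seen from above: at 0 the fin lies across the lens (along the lens's y), at 1.57 in line with its long side (locked); end stop at 1.65; starts at 0.25 to 0.6. Friction 0.05 N m holds it where it is left.
- housingC: the long black rear-lamp housing, fixed: a block 160 x 92 x 30 mm, open reflector and bulb on top. Origin: centre of its underside; x along its long side, z up. Its lens lies flush on its top face, guided with 0.8 mm play by six upright round-tipped pins 8 mm thick, tips 52 mm above the bench: at x +-50, y +-37 mm, and at the middle of each short side.
- seatC (a point): centre of that housing's top face, where the lens's origin belongs. At each short side two sprung grey clips (y +-20 mm, 45 mm above the bench) overhang the lens edge by 2 mm. A lens let down level between the pins rests on the four clip noses, its underside 14 mm above the seat; each corner must then be pressed down those 14 mm (5 to 20 N); its clip snaps over near the bottom and may take a neighbour along.
- lensC: the long red lamp lens, 160 g, loose or absent, fits only the long housing, either way round. Flange 124 x 64 x 4 mm. Origin: centre of its underside, x along its long side. In the middle a raised box 74 (x) x 36 (y) mm, top 32 mm above the underside: grip its 36 mm. At x +-50, y +-20 mm a round press boss, 14 mm across, top 24 mm above the underside.
- screwC: the captive screw on top of the long lens: steel disc 26 mm across, 4 mm thick, on the raised box, with an upright fin 24 x 5 mm, 9 mm tall (disc top 36 mm, fin top 45 mm above the lens's underside). Origin: on its axis at the underside of the disc; the fin runs along its own y axis.
- screwC_turn (a joint): turn of that screw in rad, growing clockwise seen from above: at 0 the fin lies across the lens (along the lens's y), at 1.57 in line with its long side (locked); end stop at 1.65; starts at 0.25 to 0.6. Friction 0.05 N m holds it where it is left.
- key: steel fork key for the screws, 112 mm tall, 150 g, upright in its stand. Origin: centre of its underside, z up. Foot: two prongs 24 mm long, 6 thick, 12 tall, either side of a 9 mm slot along the key's x, to set over a screw's fin until the prongs meet the disc. Above: 26 mm collar, 12 mm shaft, then a black grip 30 (x) x 24 (y) mm, 62 to 112 mm above the underside: grip its 24 mm.
- keystand: grey open square pot fixed to the bench, the key's stand: 52 x 52 mm outside, 38 x 38 mm inside, rim 45 mm high, inner floor 7 mm above the bench. Origin: centre of its underside.
- spraycan: bystander: aluminium can 52 mm across, 120 mm tall; origin at its underside
- gear: bystander: dark steel gear blank with hub, 70 mm across, 26 mm high; origin at its underside
- bulbbox: bystander: cardboard box 60 x 50 x 45 mm; origin at its underside

How it is judged:
On the way, in this order (a step that is already met when the one before it is completed fails the run):
1. every lens present is clipped home at all four corners on its own housing (z of lensA in the frame of housingA below 0.0325 m and horizontal distance between lensA and housingA below 0.005 m and angle between the z axis of lensA and the z axis of housingA, either way round below 0.035 rad and angle between the x axis of lensA and the x axis of housingA, either way round below 0.1 rad and z of lensB in the frame of housingB below 0.0325 m and horizontal distance between lensB and housingB below 0.005 m and angle between the z axis of lensB and the z axis of housingB, either way round below 0.035 rad and angle between the x axis of lensB and the x axis of housingB, either way round below 0.1 rad and z of lensC in the frame of housingC below 0.0325 m and horizontal distance between lensC and housingC below 0.005 m and angle between the z axis of lensC and the z axis of housingC, either way round below 0.035 rad and angle between the x axis of lensC and the x axis of housingC, either way round below 0.1 rad), for 0.2 s.
2. the screw of every lens present is turned in line, the lenses still home (all of step 1 and value of joint each of screwA_turn, screwB_turn, screwC_turn above 1.27 rad), for 0.2 s.
At the end, for the whole second after the job is handed in: every lens present lies flush on its own housing (within 2.5 mm of the seat in height, 5 mm sideways, 0.035 rad of level), its screw is turned to within 0.3 rad of in line (1.27 rad or more), and the key stands upright (within 0.2 rad) on the floor of its stand, released and at rest (all of step 2 and horizontal distance between key and keystand below 0.012 m and z of key in the frame of keystand below 0.014 m and angle between key's own z axis and vertical below 0.2 rad and linear speed of key below 0.02 m/s); the robot touches nothing.
It fails at once if a bystander is shoved more than 3 cm (distance of any of spraycan, gear, bulbbox from where it was at the start of the episode above 0.03 m).
It fails at once if a screw is pushed with the fingers instead of the key (contact force between the fingers and screwA above 2 N or contact force between the fingers and screwB above 2 N or contact force between the fingers and screwC above 2 N).
Of lensA, lensB, lensC only 2 to 3 are there at a start; the rules pass over those that are not, and their reading is None.
At some moment in a run one of lensA, lensB, lensC may be knocked a few centimetres aside while the robot is not near it.
It also fails if it takes over 210 s, if anything falls off the work surface, if the arm or the gripper's body presses on something with over 40 N, if the wrist force passes 120 N, or if a joint passes its speed limit or range.

## Working session

There is one attempt and no reset: what is moved stays moved. The work goes in short steps, Python scripts to look and compute and a tool call to move; the robot and the scene stay as the last step left them, time stands still between calls to the robot, and variables do not carry over. Pictures are saved under pics/ and viewed, and the job is handed in when it is done.

Besides the shell and the picture viewer there is one more tool, called after "Request:" as a command line: name --pt "numbers of a row" for each row, then --argument value for the rest. jog_arm: Moves the arm, as the interface text tells. Its arguments: {"type":"object","properties":{"claw":{"type":"array","items":{"type":"number"}},"offset":{"type":"array","items":{"type":"array","items":{"type":"number"}}},"yaw":{"type":"array","items":{"type":"number"}},"newtons":{"type":"number"}},"required":["claw","offset","yaw"]}

```bash
ls -la; mkdir -p pics
python3 - <<'E'
from rig import *
import cv2
o=get_obs()
for k in o: print(k,o[k])
for c in ["scene","top","wrist"]:
    f=grab_frame(c); cv2.imwrite(f"pics/{c}0.png",f["image"][:,:,::-1]); print(c,f["mtx"],f["extrinsics"])
E
```

```text
total 12
drwxr-xr-x  3 agent agent 4096 Dec  6 23:13 .
drwxr-xr-x 23 root  root  4096 Dec  6 23:13 ..
drwxr-xr-x  2 agent agent 4096 Dec  6 23:13 pics
time_s 0.0
joint_pos [ 9.24515466e-01  5.28442326e-01  1.43387863e+00 -1.75590646e-05
  1.18137424e+00 -1.78514809e-01]
joint_vel [ 4.49360155e-04  3.60902886e-04 -1.02573020e-03 -5.58833908e-04
 -6.37265508e-05  9.54858508e-04]
tau [-3.54104659e-04 -4.40038526e+01 -1.76595175e+01  6.31593168e-02
  5.79993508e-02 -1.25380025e-04]
position [0.28130982 0.55722392 0.18309388]
orientation [ 0.36528213  1.54033146 -0.36834126]
force [-1.00395065  0.88511207  0.0930732 ]
torque [-0.00998805 -0.01642619 -0.00374431]
grip_width 0.087313268732966
scene [[426.45981536   0.         254.82097669]
 [  0.         426.45981536 189.02229684]
 [  0.           0.           1.        ]] [[ 0.2645176   0.96430256  0.01228854 -0.08437402]
 [ 0.59556652 -0.15332101 -0.78853864 -0.29951013]
 [-0.75850574  0.21590099 -0.61486243  1.5531476 ]
 [ 0.          0.          0.          1.        ]]
top [[451.85340051   0.         250.52155444]
 [  0.         451.85340051 186.53823069]
 [  0.           0.           1.        ]] [[-0.01245174 -0.99977885 -0.01694727 -0.05888981]
 [-0.98356591  0.01529931 -0.17990003  0.57065937]
 [ 0.18011953  0.01442868 -0.9835389   1.46941463]
 [ 0.          0.          0.          1.        ]]
wrist [[274.58029737   0.         258.68570986]
 [  0.         274.58029737 194.64638034]
 [  0.           0.           1.        ]] [[ 0.45048013  0.89278418 -0.00201702 -0.6245783 ]
 [ 0.85840757 -0.4325113   0.27580867 -0.03355695]
 [ 0.24536523 -0.12597774 -0.96121044  0.39200421]
 [ 0.          0.          0.          1.        ]]
```

View pics/top0.png

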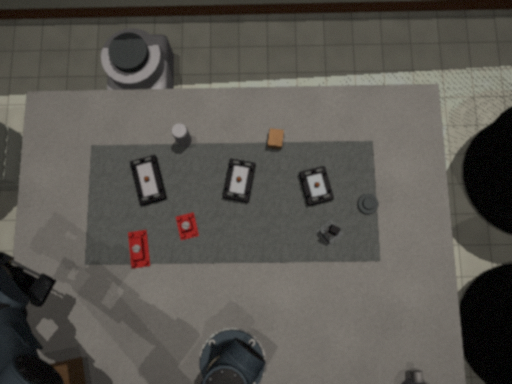

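View pics/scene0.png

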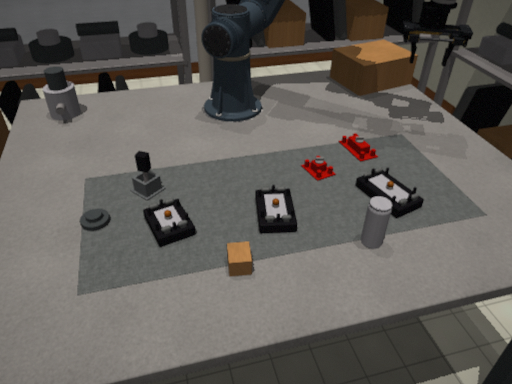

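View pics/wrist0.png

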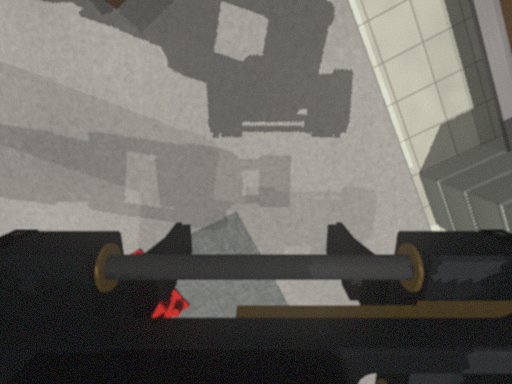

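```bash
cat > h.py <<'E'
from rig import *
import numpy as np, cv2
from scipy.spatial.transform import Rotation as R
def cloud(f):
    z=f["range_z"]; K=f["mtx"]; E=f["extrinsics"]
    v,u=np.mgrid[0:z.shape[0],0:z.shape[1]]
    P=np.stack([(u-K[0,2])*z/K[0,0],(v-K[1,2])*z/K[1,1],z],-1)
    W=(P-E[:3,3])@E[:3,:3]
    W[z<=0]=np.nan
    return W
def proj(f,p):
    c=f["extrinsics"][:3,:3]@np.asarray(p)+f["extrinsics"][:3,3]
    q=f["mtx"]@c; return q[:2]/q[2]
def pix2w(f,u,v,h):
    K=f["mtx"];E=f["extrinsics"]
    d=E[:3,:3].T@np.array([(u-K[0,2])/K[0,0],(v-K[1,2])/K[1,1],1]); c=-E[:3,:3].T@E[:3,3]
    return c+d*(h-c[2])/d[2]
def pose():
    o=get_obs(); return np.array(o["position"]),R.from_rotvec(o["orientation"]),o
def go(x=None,y=None,z=None,jaw=None):
    """offset and yaw in tool axes to reach world xyz, jaw dir angle (mod pi) """
    p,r,o=pose(); m=r.as_matrix()
    t=np.array([p[i] if a is None else a for i,a in enumerate((x,y,z))])
    off=m.T@(t-p)
    yj=np.arctan2(m[1,1],m[0,1]); dy=0
    if jaw is not None:
        d=(jaw-yj+np.pi/2)%np.pi-np.pi/2
        dy=-d if m[2,0]<0 else d
    print("pos",p.round(4),"xaxis",m[:,0].round(4),"jaw",round(yj,4),"q6",round(o["joint_pos"][5],3),"F",np.round(o["force"],1),"w",round(o["grip_width"],4),"t",round(o["time_s"],2))
    print(" -> offset",off.round(4).tolist(),"yaw",round(float(dy),4))
E
python3 - <<'E'
from h import *
go()
f=grab_frame("top"); W=cloud(f)
for n in ["housingA","housingB","housingC","lensA","lensB","lensC","key","keystand","gear","bulbbox","spraycan"]:
    rs=regions_of("top",n)
    for r in rs[:3]:
        if r["conf"]<.2: continue
        w=W[r["mask"]]; w=w[~np.isnan(w).any(1)]
        top=w[w[:,2]>np.percentile(w[:,2],50)-.01]
        rect=cv2.minAreaRect((w[:,:2]*1000).astype(np.float32))
        print(n,round(r["conf"],2),r["box"],"med",np.median(w,0).round(3),"zmax",w[:,2].max().round(3),"rect",[np.round(a,1) for a in rect])
E
```

```text
pos [0.2814 0.5574 0.1833] xaxis [-0.001  -0.0013 -1.    ] jaw 1.103 q6 -0.178 F [ 0.3  0.  -1. ] w 0.0867 t 0.15
 -> offset [0.0, 0.0, 0.0] yaw 0.0
housingA 0.71 [127.3, 153.6, 42.4, 52.1] med [0.602 0.285 0.03 ] zmax 0.057 rect [array([609.7, 292.2]), array([179.4, 102.8]), np.float64(12.1)]
housingA 0.58 [299.2, 166.2, 36.2, 38.1] med [ 0.572 -0.288  0.03 ] zmax 0.059 rect [array([ 576.2, -290.8]), array([120.3,  93.8]), np.float64(12.9)]
housingA 0.24 [222.9, 162.3, 33.6, 38.4] med [ 0.597 -0.028  0.03 ] zmax 0.055 rect [array([599.1, -26.1]), array([ 92.1, 140.9]), np.float64(78.3)]
housingB 0.88 [222.3, 160.1, 31.7, 45.3] med [ 0.594 -0.027  0.03 ] zmax 0.055 rect [array([598.8, -24.3]), array([ 95.5, 140.7]), np.float64(78.3)]
housingC 0.85 [128.2, 155.8, 38.5, 48.8] med [0.605 0.286 0.03 ] zmax 0.057 rect [array([610.2, 293.7]), array([172.9, 104.2]), np.float64(15.6)]
lensA 0.8 [176.0, 212.9, 24.3, 26.3] med [0.441 0.152 0.007] zmax 0.047 rect [array([444.2, 154.3]), array([84. , 64.8]), np.float64(14.8)]
key 0.57 [323.5, 226.2, 17.9, 14.5] med [ 0.414 -0.329  0.113] zmax 0.
[... 390 characters left out ...]
, 22.0, 20.0] med [ 0.512 -0.463  0.016] zmax 0.032 rect [array([ 512.7, -468.1]), array([73.9, 67.9]), np.float64(88.8)]
gear 0.38 [223.2, 157.7, 33.5, 43.6] med [ 0.597 -0.027  0.03 ] zmax 0.055 rect [array([599.6, -25.9]), array([ 92.2, 141.8]), np.float64(78.4)]
bulbbox 0.61 [266.0, 131.7, 16.1, 15.6] med [ 0.736 -0.153  0.043] zmax 0.053 rect [array([ 742.6, -153.2]), array([49.6, 58.8]), np.float64(81.1)]
spraycan 0.81 [175.2, 121.3, 17.8, 26.9] med [0.74  0.162 0.11 ] zmax 0.126 rect [array([769.8, 165.6]), array([92.7, 48.7]), np.float64(1.7)]
spraycan 0.46 [178.8, 220.7, 12.5, 7.9] med [0.444 0.154 0.036] zmax 0.047 rect [array([444.7, 152.9]), array([21.1, 21.4]), np.float64(48.4)]
```

Run:
```python
from h import *
f=grab_frame("top"); W=cloud(f); im=f["image"].astype(int)
red=((im[...,0]>90)&(im[...,1]<0.5*im[...,0])&(im[...,2]<.5*im[...,0])).astype(np.uint8)
red=cv2.morphologyEx(red,cv2.MORPH_CLOSE,np.ones((5,5)))
n,l,s,c=cv2.connectedComponentsWithStats(red)
for i in range(1,n):
    if s[i,4]<60: continue
    w=W[l==i]; w=w[~np.isnan(w).any(1)]
    print(s[i],np.median(w,0).round(3),w[:,2].max().round(3),[np.round(a,1) for a in cv2.minAreaRect((w[:,:2]*1000).astype(np.float32))])
for n in ["lensB","lensC","screwA","screwC"]:
    for r in regions_of("top",n)[:3]: print(n,round(r["conf"],2),r["box"])
    for r in tip_of("top",n)[:3]: print(n,round(r["conf"],2),r["location"])
cv2.imwrite("pics/t1.png",cv2.resize(f["image"][140:280,80:390,::-1],None,fx=2.5,fy=2.5,interpolation=cv2.INTER_CUBIC))
```

```text
[176 213  23  27 400] [0.441 0.15  0.006] 0.038 [array([445.2, 154.2]), array([84.4, 63.5]), np.float64(13.1)]
[128 230  22  38 617] [0.368 0.311 0.009] 0.043 [array([370.3, 317.3]), array([121.9,  65.2]), np.float64(7.4)]
lensB 0.55 [171.7, 123.6, 21.8, 24.0]
lensB 0.32 [220.7, 162.5, 33.8, 39.2]
lensC 0.85 [125.9, 229.6, 27.9, 40.2]
lensC 0.72 [249.9, 137.8]
lensC 0.28 [231.6, 331.6]
lensC 0.26 [182.5, 240.7]
screwA 0.58 [223.7, 186.0]
screwA 0.25 [246.6, 137.2]
screwC 0.61 [130.1, 242.8, 11.4, 8.7]
screwC 0.38 [244.0, 134.5]
```

View pics/t1.png

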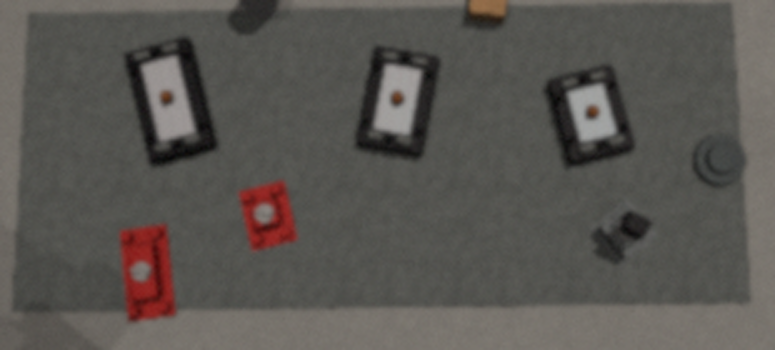

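Run:
```python
from h import *
f=grab_frame("wrist"); p,r,o=pose(); E=f["extrinsics"]
c=-E[:3,:3].T@E[:3,3]; m=r.as_matrix()
print("cam in tool",m.T@(c-p),"axes in tool\n",(m.T@E[:3,:3].T).round(3))
for dz in (0,.05,.1,.15): print(proj(f,p+[0,0,-dz]))
go(.445,.154,.25,np.radians(13.5+90))
go(.370,.317,.25,np.radians(7.4+90))
```

```text
cam in tool [-0.20162072  0.0006547  -0.07610953] axes in tool
 [[ 0.    -0.276  0.961]
 [ 1.     0.     0.   ]
 [-0.     0.961  0.276]]
[257.82648766 217.00717828]
[257.98871773 198.49636943]
[258.10079722 185.707853  ]
[258.18286768 176.34343279]
pos [0.2818 0.5578 0.184 ] xaxis [ 1.e-04 -0.e+00 -1.e+00] jaw 1.103 q6 -0.179 F [0.5 0.6 0.3] w 0.0873 t 1.25
 -> offset [-0.0659, -0.2869, 0.3277] yaw -0.7034
pos [0.2818 0.5578 0.184 ] xaxis [ 1.e-04 -0.e+00 -1.e+00] jaw 1.103 q6 -0.179 F [0.5 0.6 0.3] w 0.0873 t 1.25
 -> offset [-0.0659, -0.1752, 0.1873] yaw -0.5969
```

Request:
jog_arm --claw '[-1,-1,-1,-1,-1,-1,-1,-1,-1,-1]' --pt "0.04 -0.1752 0.1873" --pt "0.04 -0.1752 0.1873" --pt "0.04 -0.1752 0.1873" --pt "0.04 -0.1752 0.1873" --pt "0.04 -0.1752 0.1873" --pt "0.04 -0.1752 0.1873" --pt "0.04 -0.1752 0.1873" --pt "0.04 -0.1752 0.1873" --pt "0.04 -0.1752 0.1873" --pt "0.04 -0.1752 0.1873" --yaw '[-0.15,-0.3,-0.45,-0.597,-0.597,-0.597,-0.597,-0.597,-0.597,-0.597]'

```text
time_s: 2.5
position: [0.3697, 0.3175, 0.1441]
orientation: [-0.102, 1.568, 0.102]
force: [-1.4, -0.3, 0.1]
grip_width: 0.0869
```

Run:
```python
from h import *
f=grab_frame("wrist"); cv2.imwrite("pics/w1.png",f["image"][:,:,::-1])
go(.370,.317,.144,np.radians(7.4+90))
np.savez("w1.npz",**f)
```

```text
pos [0.3698 0.3174 0.144 ] xaxis [ 0.  0. -1.] jaw 1.7007 q6 -1.221 F [-0.1 -0.3 -0.5] w 0.0868 t 2.55
 -> offset [0.0, -0.0004, 0.0002] yaw 0.0007
```

View pics/w1.png

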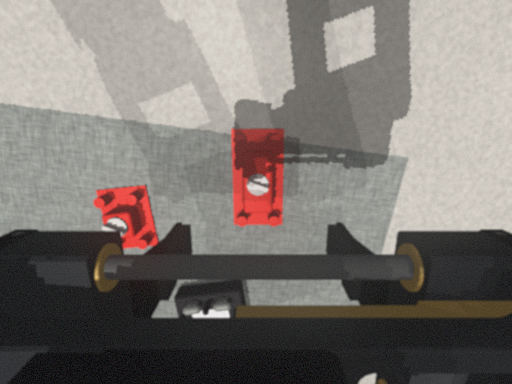

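```bash
cat >> h.py <<'E'
def redmask(im):
    im=im.astype(int)
    return ((im[...,0]>45)&(im[...,1]<0.45*im[...,0])&(im[...,2]<.45*im[...,0])).astype(np.uint8)
def lensfit(f,near,zf):
    """pixel-contour fit: red comp + hole fill, projected onto plane z=zf (flange top)"""
    m=cv2.morphologyEx(redmask(f["image"]),cv2.MORPH_CLOSE,np.ones((7,7)))
    n,l,s,c=cv2.connectedComponentsWithStats(m)
    best=None
    for i in range(1,n):
        if s[i,4]<200: continue
        w=pix2w(f,*c[i],zf)
        d=np.hypot(*(w[:2]-np.array(near)[:2]))
        if best is None or d<best[0]: best=(d,i)
    i=best[1]; v,u=np.nonzero(l==i)
    K=f["mtx"];E=f["extrinsics"]
    d=np.stack([(u-K[0,2])/K[0,0],(v-K[1,2])/K[1,1],np.ones(len(u))],1)@E[:3,:3]
    c0=-E[:3,:3].T@E[:3,3]; P=c0+d*((zf-c0[2])/d[:,2])[:,None]
    r=cv2.minAreaRect((P[:,:2]*1000).astype(np.float32))
    W=cloud(f); w=W[l==i]; lo=w[(w[:,2]<zf+.006)]
    r2=cv2.minAreaRect((lo[:,:2]*1000).astype(np.float32))
    for q in (r,r2):
        a=q[2]+(90 if q[1][1]>q[1][0] else 0); a=(a+90)%180-90
        print("lens c",np.round(q[0],1),"size",np.round(q[1],1),"long axis deg",round(a,2))
    hi=w[w[:,2]>zf+.031]; print("screw c (depth)",hi.mean(0).round(4),len(hi),"flange z",np.median(lo[:,2]).round(4))
E
python3 - <<'E'
from h import *
f=dict(np.load("w1.npz"))
lensfit(f,(.37,.317),.004)
lensfit(f,(.445,.154),.004)
W=cloud(f); print(np.nanmedian(W[128:225,233:284,2]))
cv2.imwrite("pics/w1z.png",cv2.resize(f["image"][110:245,80:310,::-1],None,fx=3.4,fy=3.4,interpolation=cv2.INTER_CUBIC))
E
```

```text
lens c [372.  317.1] size [125.1  63.1] long axis deg 7.64
lens c [370.7 316.9] size [122.6  62.9] long axis deg 7.65
screw c (depth) [0.3797 0.3112 0.0355] 2 flange z 0.0049
lens c [448.9 150.2] size [87.4 71.7] long axis deg 13.74
lens c [447.1 153.2] size [86.1 65.1] long axis deg 13.48
screw c (depth) [0.3645 0.254  0.214 ] 12 flange z 0.005
0.0063197651706454186
```

View pics/w1z.png

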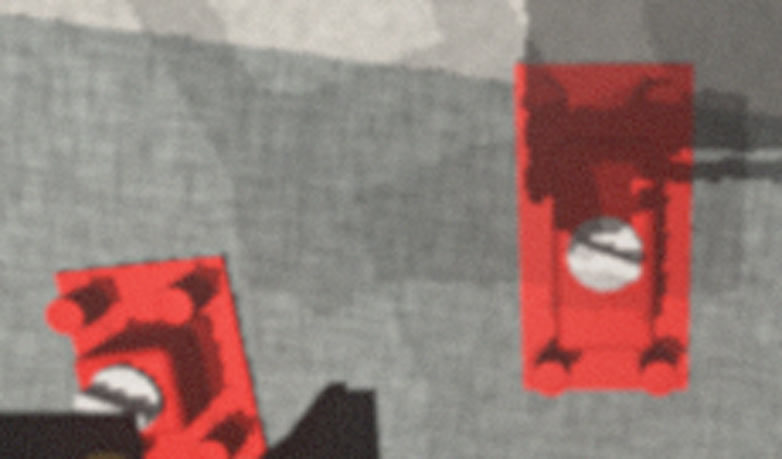

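Run:
```python
from h import *
go(.3707,.317,.008,np.radians(7.65+90))
```

```text
pos [0.3698 0.3174 0.144 ] xaxis [ 0.  0. -1.] jaw 1.7007 q6 -1.221 F [-0.1 -0.3 -0.5] w 0.0868 t 2.55
 -> offset [0.136, -0.0005, 0.0009] yaw -0.0036
```

Request:
jog_arm --claw '[-1,-1,-1,-1,-1,1,1,1,1,1,1,1,1]' --pt "0.05 0 0.001" --pt "0.1 0 0.001" --pt "0.136 0 0.001" --pt "0.136 0 0.001" --pt "0.136 0 0.001" --pt "0.136 0 0.001" --pt "0.136 0 0.001" --pt "0.136 0 0.001" --pt "0.136 0 0.001" --pt "0.136 0 0.001" --pt "0.136 0 0.001" --pt "0.12 0 0.001" --pt "0.086 0 0.001" --yaw '[-0.004,-0.004,-0.004,-0.004,-0.004,-0.004,-0.004,-0.004,-0.004,-0.004,-0.004,-0.004,-0.004]' --newtons 25

```text
time_s: 4.18
position: [0.3698, 0.3165, 0.0574]
orientation: [-0.106, 1.572, 0.103]
force: [0.0, 0.6, 0.2]
grip_width: 0.0146
```

Run:
```python
from h import *
go(.608,.292,.2,np.radians(13+90))
f=grab_frame("wrist"); cv2.imwrite("pics/w2.png",f["image"][:,:,::-1])
```

```text
pos [0.3698 0.3165 0.0574] xaxis [-0.0036 -0.0019 -1.    ] jaw 1.7039 q6 -1.226 F [0.  0.6 0.2] w 0.0146 t 4.17
 -> offset [-0.1434, -0.056, 0.2323] yaw -0.0938
```

View pics/w2.png

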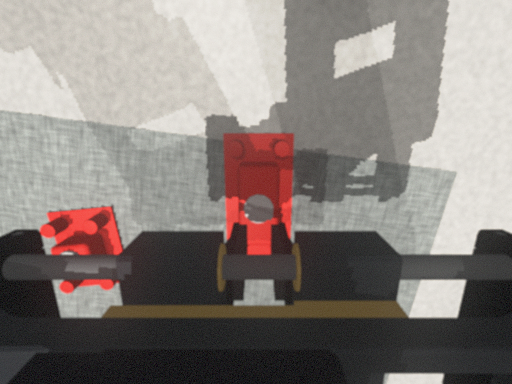

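Request:
jog_arm --claw '[-1,-1,-1,-1,-1,-1,-1,-1,-1,-1]' --pt "-0.05 0 0" --pt "-0.086 0 0" --pt "-0.086 0 0" --pt "-0.086 0 0" --pt "-0.086 0 0" --pt "-0.086 0 0" --pt "-0.086 0 0" --pt "-0.086 0 0" --pt "-0.086 0 0" --pt "-0.086 0 0" --yaw '[0,0,0,0,0,0,0,0,0,0]'

```text
time_s: 5.48
position: [0.371, 0.3172, 0.1441]
orientation: [-0.105, 1.568, 0.105]
force: [-0.5, -0.3, 0.3]
grip_width: 0.0864
```

Run:
```python
from h import *
f=grab_frame("wrist")
lensfit(f,(.37,.317),.004)
cv2.imwrite("pics/w3.png",cv2.resize(f["image"][110:245,80:310,::-1],None,fx=3.4,fy=3.4,interpolation=cv2.INTER_CUBIC))
go(.3707,.317,.008,np.radians(7.65+90))
```

```text
lens c [372. 317.] size [124.7  62.8] long axis deg 7.66
lens c [370.6 316.7] size [122.   62.7] long axis deg 7.71
screw c (depth) [0.3914 0.3258 0.035 ] 1 flange z 0.0049
pos [0.371  0.3172 0.1441] xaxis [ 0.  0. -1.] jaw 1.704 q6 -1.226 F [ 0.5 -0.7 -0.2] w 0.0869 t 5.53
 -> offset [0.1361, -0.0001, -0.0003] yaw -0.0003
```

View pics/w3.png

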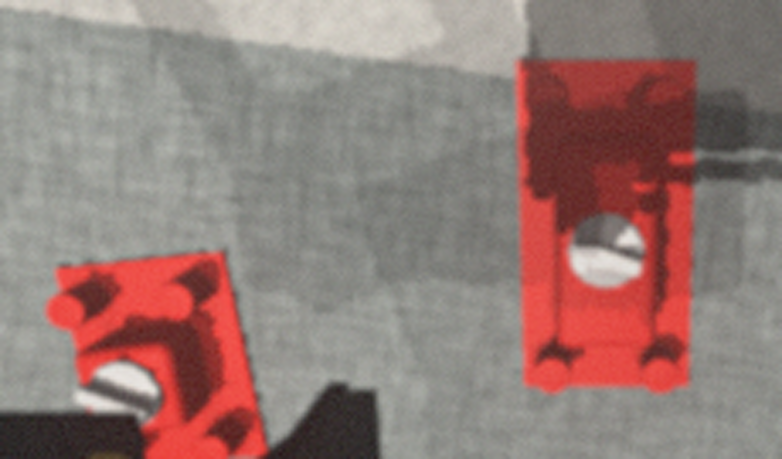

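The lens hasn't moved: I lifted before the fingers had closed. I'll repeat the grasp and wait longer.

Request:
jog_arm --claw '[-1,-1,-1,-1,1,1,1,1,1,1,1,1,1,1,1,1,1]' --pt "0.05 0 0" --pt "0.1 0 0" --pt "0.136 0 0" --pt "0.136 0 0" --pt "0.136 0 0" --pt "0.136 0 0" --pt "0.136 0 0" --pt "0.136 0 0" --pt "0.136 0 0" --pt "0.136 0 0" --pt "0.136 0 0" --pt "0.136 0 0" --pt "0.136 0 0" --pt "0.136 0 0" --pt "0.136 0 0" --pt "0.136 0 0" --pt "0.136 0 0" --yaw '[0,0,0,0,0,0,0,0,0,0,0,0,0,0,0,0,0]' --newtons 25

```text
time_s: 7.65
position: [0.371, 0.3171, 0.0081]
orientation: [-0.105, 1.568, 0.105]
force: [-0.7, 0.1, -0.3]
grip_width: 0.0006
```

Run:
```python
from h import *
for c in ("wrist","scene"):
    f=grab_frame(c); cv2.imwrite(f"pics/{c}4.png",f["image"][:,:,::-1])
go()
```

```text
pos [0.3709 0.3171 0.008 ] xaxis [-0. -0. -1.] jaw 1.704 q6 -1.226 F [ 0.4 -0.9 -0.7] w 0.0005 t 7.75
 -> offset [0.0, 0.0, 0.0] yaw 0.0
```

View pics/wrist4.png

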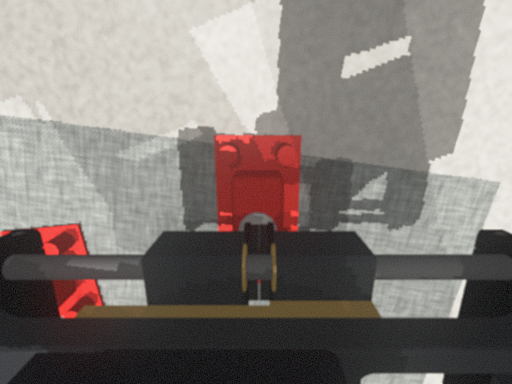

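View pics/scene4.png

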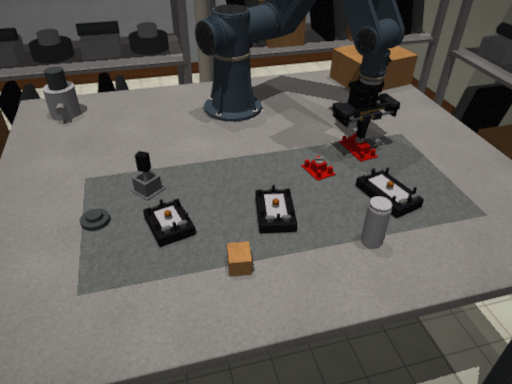

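Run:
```python
from h import *
f=grab_frame("wrist"); p,r,o=pose(); W=cloud(f)
for px in [(258,136),(258,165),(258,185),(258,205),(258,215),(258,222),(250,232),(258,235),(258,250),(258,290)]:
    print(px,W[px[1],px[0]].round(4))
print("proj tcp",proj(f,p),"disc",proj(f,[.3707,.317,.036]),"near edge exp",proj(f,np.array([.3707,.317,.004])-.062*np.array([np.cos(.1335),np.sin(.1335),0])))
cv2.imwrite("pics/w5.png",cv2.resize(f["image"][120:310,180:340,::-1],None,fx=3.1,fy=3.1,interpolation=cv2.INTER_CUBIC))
```

```text
(258, 136) [0.3101 0.3093 0.0041]
(258, 165) [0.3312 0.3121 0.0053]
(258, 185) [0.3395 0.3133 0.0338]
(258, 205) [0.3529 0.3151 0.0348]
(258, 215) [0.3589 0.3159 0.0377]
(258, 222) [0.3644 0.3166 0.0363]
(250, 232) [0.3617 0.3116 0.0605]
(258, 235) [0.3613 0.3163 0.0643]
(258, 250) [0.3677 0.3172 0.0701]
(258, 290) [0.3752 0.3182 0.0962]
proj tcp [257.65570675 216.43444932] disc [257.32372771 230.46526154] near edge exp [257.44916034 134.72724993]
```

View pics/w5.png

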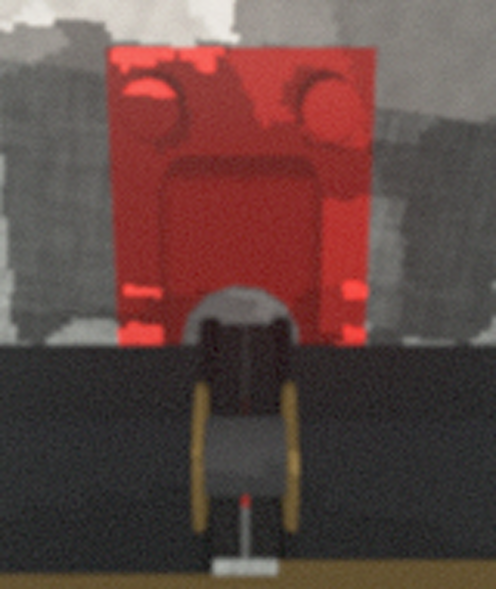

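Run:
```python
from h import *
f=dict(np.load("w1.npz")); W=cloud(f)
p=np.array([.3698,.3174,.144]); a=1.7007
ey=np.array([np.cos(a),np.sin(a),0]); ez=np.array([np.sin(a),-np.cos(a),0])
for px in [(184,224),(186,228),(180,232),(186,240),(186,260),(186,290),(332,226),(150,240),(60,240),(258,250),(258,310)]:
    d=W[px[1],px[0]]-p; print(px,"h",d[2].round(4),"y",(d@ey).round(4),"z",(d@ez).round(4))
f=grab_frame("wrist"); W=cloud(f); p,r,o=pose(); m=r.as_matrix()
print("now")
for px in [(247,222),(247,224),(247,226),(247,232),(268,224),(200,236),(258,262),(258,303)]:
    print(px,(m.T@(W[px[1],px[0]]-p)).round(4))
```

```text
(184, 224) h 0.0397 y -0.0464 z -0.0098
(186, 228) h 0.0452 y -0.0437 z -0.0094
(180, 232) h 0.0522 y -0.0454 z -0.0098
(186, 240) h 0.0505 y -0.0428 z -0.0039
(186, 260) h 0.1239 y -0.022 z -0.0319
(186, 290) h -0.1276 y -0.0997 z 0.1565
(332, 226) h 0.0436 y 0.0463 z -0.0101
(150, 240) h -0.1317 y -0.1432 z 0.0827
(60, 240) h nan y nan z nan
(258, 250) h -0.1432 y 0.0 z 0.1032
(258, 310) h 0.1375 y 0.0008 z -0.0241
now
(247, 222) [-0.0405 -0.0065 -0.0115]
(247, 224) [-0.0435 -0.0064 -0.0113]
(247, 226) [-0.0454 -0.0063 -0.0108]
(247, 232) [-0.0549 -0.0059 -0.011 ]
(268, 224) [-0.0431  0.0066 -0.0112]
(200, 236) [-0.1196 -0.0182 -0.0381]
(258, 262) [-0.1259  0.0006 -0.0323]
(258, 303) [0.0058 0.0002 0.0838]
```

Run:
```python
from h import *
print([ (a,getattr(robot,a)) for a in dir(robot) if not a.startswith('__')])
f=grab_frame("scene"); cv2.imwrite("pics/s6.png",cv2.resize(f["image"][60:180,310:430,::-1],None,fx=5,fy=5,interpolation=cv2.INTER_CUBIC))
W=cloud(f); p,r,o=pose(); m=r.as_matrix()
print("tcp px",proj(f,p), "tcp+.04",proj(f,p+[0,0,.04]),"+.07",proj(f,p+[0,0,.07]))
for v in range(110,165,4): print(v,[ (W[v,u]-p).round(3).tolist() for u in (358,362,366)])
```

```text
[('MotionError', <class 'rig.MotionError'>), ('grip_point_offset', -0.0187), ('hand_in', <function connect.<locals>.done at 0x7f08bd91fa60>)]
tcp px [356.92223065 146.36712481] tcp+.04 [358.9980634  135.30394519] +.07 [360.60679272 126.73019987]
110 [[0.037, -0.041, 0.15], [0.036, -0.028, 0.148], [0.033, -0.013, 0.145]]
114 [[0.022, -0.03, 0.128], [0.031, -0.022, 0.132], [0.032, -0.01, 0.131]]
118 [[0.039, -0.038, 0.125], [0.044, -0.028, 0.127], [0.046, -0.016, 0.126]]
122 [[0.011, -0.018, 0.095], [0.048, -0.028, 0.116], [0.012, 0.008, 0.092]]
126 [[0.004, -0.012, 0.077], [0.015, -0.005, 0.081], [0.015, 0.009, 0.079]]
130 [[0.005, -0.01, 0.063], [0.013, -0.001, 0.066], [0.012, 0.013, 0.064]]
134 [[0.006, -0.008, 0.049], [0.014, 0.001, 0.052], [-0.075, 0.071, -0.008]]
138 [[0.003, -0.004, 0.033], [0.013, 0.004, 0.038], [-0.056, 0.062, -0.012]]
142 [[0.014, -0.008, 0.026], [0.013, 0.007, 0.023], [-0.03, 0.048, -0.009]]
146 [[0.03, -0.015, 0.022], [0.031, -0.002, 0.021], [0.039, 0.007, 0.024]]
150 [[0.033, -0.014, 0.01], [0.042, -0.006, 0.014], [0.037, 0.011, 0.008]]
154 [[0.035, -0.013, -0.004], [0.061, -0.015, 0.013], [0.039, 0.012, -0.005]]
158 [[0.054, -0.022, -0.005], [0.063, -0.014, -0.0], [0.062, 0.001, -0.004]]
162 [[0.068, -0.028, -0.009], [0.068, -0.015, -0.012], [0.074, -0.005, -0.009]]
```

View pics/s6.png

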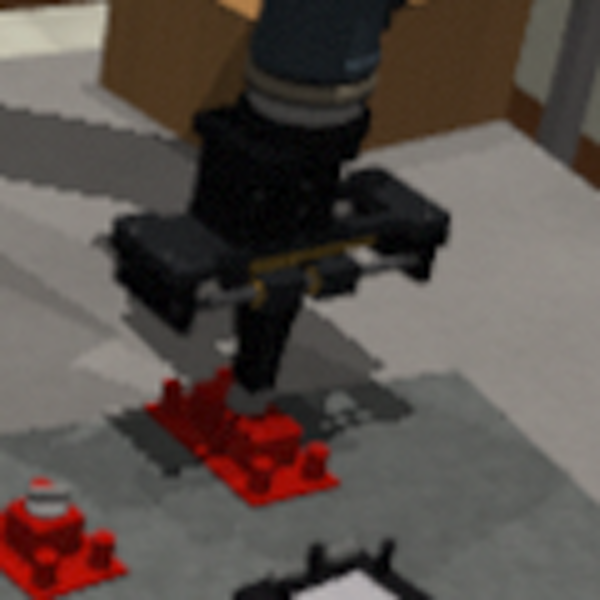

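The pictures show the fingertips about 38–40 mm above the reported TCP, so they closed in the air over the fin. I'll back off and touch the bare bench to measure that offset.

Request:
jog_arm --claw '[1,1,1,1,1,1,1]' --pt "-0.05 0 0" --pt "-0.05 0.05 0" --pt "-0.05 0.1 0" --pt "-0.05 0.1 0" --pt "0.0 0.1 0" --pt "0.03 0.1 0" --pt "0.034 0.1 0" --yaw '[0,0,0,0,0,0,0]'

```text
time_s: 8.78
position: [0.3559, 0.4139, -0.0279]
orientation: [-0.107, 1.573, 0.102]
force: [-0.9, 0.4, -0.0]
grip_width: 0.0003
```

Run:
```python
from h import *
f=grab_frame("wrist"); cv2.imwrite("pics/w7.png",f["image"][:,:,::-1])
f=grab_frame("scene"); cv2.imwrite("pics/s7.png",cv2.resize(f["image"][60:180,310:430,::-1],None,fx=5,fy=5,interpolation=cv2.INTER_CUBIC))
go()
```

```text
pos [ 0.3575  0.4154 -0.0261] xaxis [-0.0012 -0.001  -1.    ] jaw 1.7034 q6 -1.047 F [-0.   1.   0.4] w 0.0007 t 8.88
 -> offset [0.0, 0.0, 0.0] yaw 0.0
```

View pics/w7.png

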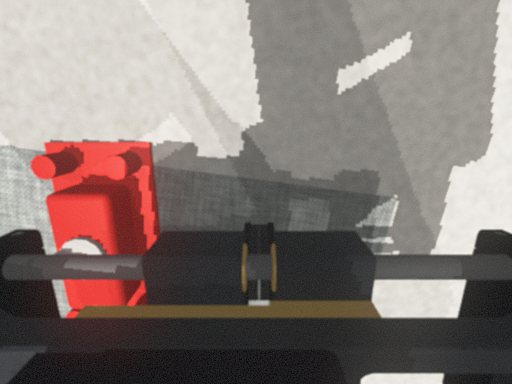

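View pics/s7.png

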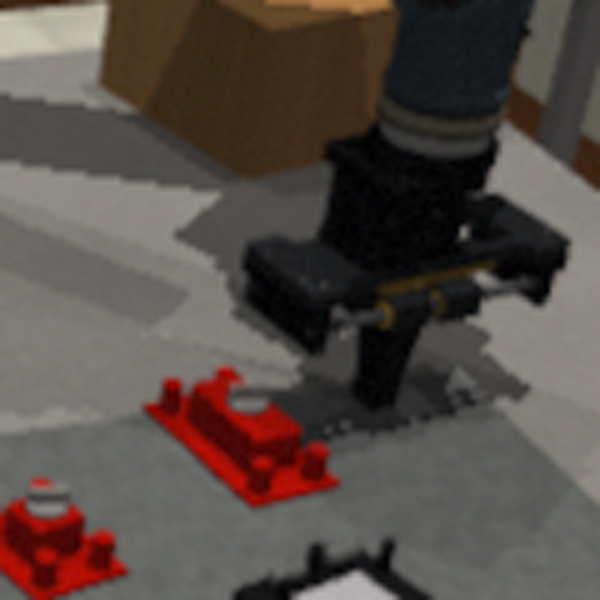

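Request:
jog_arm --claw '[1,1,1]' --pt "0.003 0 0" --pt "0.006 0 0" --pt "0.006 0 0" --yaw '[0,0,0]'

```text
time_s: 9.25
position: [0.3579, 0.4164, -0.0315]
orientation: [-0.104, 1.568, 0.105]
force: [-0.7, 0.4, 0.5]
grip_width: 0.0006
```

Request:
jog_arm --claw '[1,1,1]' --pt "0.002 0 0" --pt "0.004 0 0" --pt "0.004 0 0" --yaw '[0,0,0]'

```text
time_s: 9.62
position: [0.3575, 0.4162, -0.0362]
orientation: [-0.105, 1.569, 0.104]
force: [-0.0, 0.0, -0.5]
grip_width: 0.0002
```

Request:
jog_arm --claw '[1,1]' --pt "0.002 0 0" --pt "0.002 0 0" --yaw '[0,0]'

```text
time_s: 9.88
position: [0.3577, 0.4163, -0.038]
orientation: [-0.105, 1.568, 0.105]
force: [0.6, 0.4, -0.2]
grip_width: 0.0004
```

Request:
jog_arm --claw '[1,1]' --pt "0.001 0 0" --pt "0.002 0 0" --yaw '[0,0]'

```text
time_s: 10.12
position: [0.3577, 0.4163, -0.0382]
orientation: [-0.105, 1.568, 0.105]
force: [-2.5, -3.3, 20.3]
grip_width: 0.0007
```

Request:
jog_arm --claw '[1,1]' --pt "0.001 0 0" --pt "0.001 0 0" --yaw '[0,0]'

```text
time_s: 10.38
position: [0.3577, 0.4163, -0.0382]
orientation: [-0.105, 1.567, 0.105]
force: [-2.1, -3.0, 21.3]
grip_width: 0.0004
```

Request:
jog_arm --claw '[1,1]' --pt "0.001 0 0" --pt "0.001 0 0" --yaw '[0,0]'

```text
time_s: 10.62
position: [0.3577, 0.4163, -0.0382]
orientation: [-0.105, 1.567, 0.105]
force: [-3.4, -3.6, 29.1]
grip_width: 0.0001
```

Contact comes at reported z = −0.0382, so tip height = reported + 38.2 mm. I'll put that in the helper.

```bash
sed -i 's|return np.array(o\["position"\]),R|return np.array(o["position"])+[0,0,.0382],R|' h.py
python3 - <<'E'
from h import *
go(.3707,.3168,.007,np.radians(7.67+90))
E
```

```text
pos [ 0.3577  0.4163 -0.    ] xaxis [ 1.1e-03  6.0e-04 -1.0e+00] jaw 1.7045 q6 -1.047 F [-3.4 -3.6 29.1] w 0.0001 t 10.62
 -> offset [-0.007, -0.1003, -0.0004] yaw -0.0002
```

Request:
jog_arm --claw '[-1,-1,-1,-1,-1,-1,-1,-1,-1,-1]' --pt "-0.06 0 0" --pt "-0.1 0 0" --pt "-0.1 -0.05 0" --pt "-0.1 -0.1 0" --pt "-0.1 -0.1 0" --pt "-0.1 -0.1 0" --pt "-0.1 -0.1 0" --pt "-0.1 -0.1 0" --pt "-0.1 -0.1 0" --pt "-0.1 -0.1 0" --yaw '[0,0,0,0,0,0,0,0,0,0]'

```text
time_s: 11.88
position: [0.3708, 0.3174, 0.058]
orientation: [-0.105, 1.568, 0.105]
force: [0.5, -0.3, -0.7]
grip_width: 0.0857
```

Run:
```python
from h import *
f=grab_frame("wrist")
lensfit(f,(.37,.317),.004)
go(.3707,.3168,.007,np.radians(7.67+90))
```

```text
lens c [370.9 317. ] size [123.   63.2] long axis deg 7.71
lens c [370.4 317. ] size [122.2  63.1] long axis deg 7.6
screw c (depth) [0.3381 0.3135 0.18  ] 60 flange z 0.0049
pos [0.3708 0.3173 0.0962] xaxis [-1.e-04 -0.e+00 -1.e+00] jaw 1.7044 q6 -1.226 F [ 0.9  0.4 -0.6] w 0.0862 t 11.93
 -> offset [0.0892, -0.0005, -0.0002] yaw -0.0003
```

Request:
jog_arm --claw '[-1,-1,-1,1,1,1,1,1,1,1,1,1]' --pt "0.04 0 0" --pt "0.08 0 0" --pt "0.089 0 0" --pt "0.089 0 0" --pt "0.089 0 0" --pt "0.089 0 0" --pt "0.089 0 0" --pt "0.089 0 0" --pt "0.089 0 0" --pt "0.089 0 0" --pt "0.089 0 0" --pt "0.089 0 0" --yaw '[0,0,0,0,0,0,0,0,0,0,0,0]' --newtons 25

```text
time_s: 13.42
position: [0.371, 0.3171, -0.0308]
orientation: [-0.105, 1.568, 0.105]
force: [-0.6, -1.5, 3.9]
grip_width: 0.036
```

Run:
```python
from h import *
go(.655,.42,.17,np.radians(13.5+90))
```

```text
pos [0.371  0.3171 0.0074] xaxis [ 1.e-04 -1.e-04 -1.e+00] jaw 1.7041 q6 -1.226 F [-0.6 -1.5  3.9] w 0.036 t 13.43
 -> offset [-0.1625, 0.0642, 0.2952] yaw -0.1023
```

Request:
jog_arm --claw '[1,1,1,1,1,1,1,1,1,1,1,1]' --pt "-0.02 0 0" --pt "-0.06 0 0" --pt "-0.1 0 0" --pt "-0.14 0.02 0.04" --pt "-0.162 0.04 0.09" --pt "-0.162 0.064 0.14" --pt "-0.162 0.064 0.19" --pt "-0.162 0.064 0.24" --pt "-0.162 0.064 0.28" --pt "-0.162 0.064 0.295" --pt "-0.162 0.064 0.295" --pt "-0.162 0.064 0.295" --yaw '[0,0,0,0,-0.02,-0.04,-0.06,-0.08,-0.1,-0.102,-0.102,-0.102]'

```text
time_s: 14.92
position: [0.6531, 0.4195, 0.1297]
orientation: [-0.185, 1.566, 0.184]
force: [-0.2, 0.0, -2.1]
grip_width: 0.0357
```

Run:
```python
from h import *
f=grab_frame("wrist"); cv2.imwrite("pics/w8.png",f["image"][:,:,::-1]); np.savez("w8.npz",**f)
go(.61,.2935,.1,np.radians(13.5+90))
```

```text
pos [0.6531 0.4197 0.1684] xaxis [-2.4e-03 -8.0e-04 -1.0e+00] jaw 1.8065 q6 -1.379 F [ 0.6  0.5 -1.8] w 0.0355 t 14.97
 -> offset [0.0687, -0.1126, -0.0713] yaw 0.0001
```

View pics/w8.png

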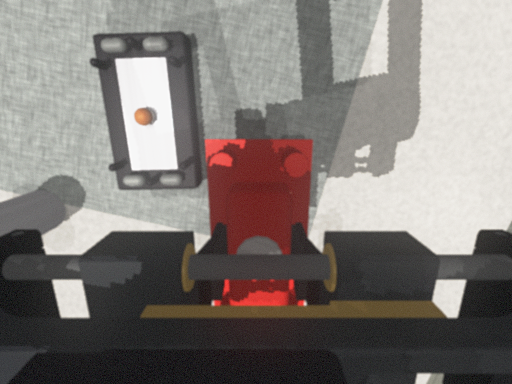

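```bash
cat >> h.py <<'E'
def housfit(f,near,size):
    W=cloud(f); d=np.hypot(W[...,0]-near[0],W[...,1]-near[1])
    m=((d<.11)&(W[...,2]>.024)&(W[...,2]<.036)).astype(np.uint8)
    n,l,s,c=cv2.connectedComponentsWithStats(cv2.morphologyEx(m,cv2.MORPH_CLOSE,np.ones((7,7))))
    i=1+np.argmax(s[1:,4]); w=W[(l==i)&(m>0)]
    im=f["image"].astype(int)
    def sh(nm,w):
        q=cv2.minAreaRect((w[:,:2]*1000).astype(np.float32)); a=q[2]+(90 if q[1][1]>q[1][0] else 0); a=(a+90)%180-90
        print(nm,np.round(q[0],1),"size",np.round(q[1],1),"deg",round(a,2),"z",np.median(w[:,2]).round(4))
    sh("block",w)
    wm=(d<.08)&(im.min(-1)>150)&(W[...,2]<.036)
    n,l,s,c=cv2.connectedComponentsWithStats(wm.astype(np.uint8)); i=1+np.argmax(s[1:,4]); 
    v,u=np.nonzero(l==i); sh("white",np.array([pix2w(f,a,b,.03) for a,b in zip(u,v)]))
    pm=(d<.11)&(W[...,2]>.0465)&(W[...,2]<.06)
    n,l,s,c=cv2.connectedComponentsWithStats(pm.astype(np.uint8))
    for i in range(1,n):
        if s[i,4]>=2: print("pin",c[i].round(1),s[i,4],W[l==i].mean(0).round(4))
E
python3 - <<'E'
from h import *
f=dict(np.load("w8.npz")); housfit(f,(.61,.2935),160)
cv2.imwrite("pics/w8z.png",cv2.resize(f["image"][20:220,80:320,::-1],None,fx=3.3,fy=3,interpolation=cv2.INTER_CUBIC))
lensfit(f,(.65,.42),.168)
E
```

```text
block [606.7 289.1] size [160.1  92. ] deg 14.98 z 0.0311
white [607.2 288.5] size [114.5  52.5] deg 14.95 z 0.03
pin [130.6  41.2] 81 [0.5427 0.2729 0.0509]
pin [108.7  42.7] 6 [0.5482 0.2513 0.0468]
pin [105.   43.2] 4 [0.5495 0.2479 0.0467]
pin [116.5  43. ] 2 [0.5468 0.2584 0.0468]
pin [150.3  43.7] 3 [0.54   0.2893 0.0471]
pin [158.3  43.3] 3 [0.538  0.2966 0.0473]
pin [160.5  44.5] 2 [0.5384 0.2984 0.0466]
pin [115.3  47. ] 3 [0.5504 0.2577 0.0469]
pin [172.3  59.9] 72 [0.5494 0.3125 0.051 ]
pin [94.2 62. ] 77 [0.5682 0.2417 0.0508]
pin [141.5 115.9] 220 [0.6064 0.2901 0.0496]
pin [182.7 165.1] 52 [0.6451 0.3378 0.051 ]
pin [112.4 166.8] 59 [0.6639 0.2675 0.0509]
pin [127.5 179.5] 2 [0.675  0.2823 0.0467]
pin [133.8 179.5] 4 [0.6734 0.2888 0.0468]
pin [149.6 181.6] 51 [0.6704 0.3069 0.0511]
pin [172.5 179.5] 2 [0.6638 0.3288 0.0469]
pin [174.7 179. ] 3 [0.6627 0.3309 0.0468]
pin [125. 181.] 4 [0.6773 0.2798 0.0466]
pin [129.  181.7] 3 [0.677  0.2841 0.0468]
pin [135.5 182.5] 2 [0.6762 0.291  0.047 ]
lens c [628.2 414.2] size [73.9 62.5] long axis deg 13.54
lens c [621.  412.7] size [59.1 63.5] long axis deg -75.79
screw c (depth) [nan nan nan] 0 flange z 0.1655h.py:54: RuntimeWarning: Mean of empty slice.
  hi=w[w[:,2]>zf+.031]; print("screw c (depth)",hi.mean(0).round(4),len(hi),"flange z",np.median(lo[:,2]).round(4))
  ret = um.true_divide(
```

View pics/w8z.png

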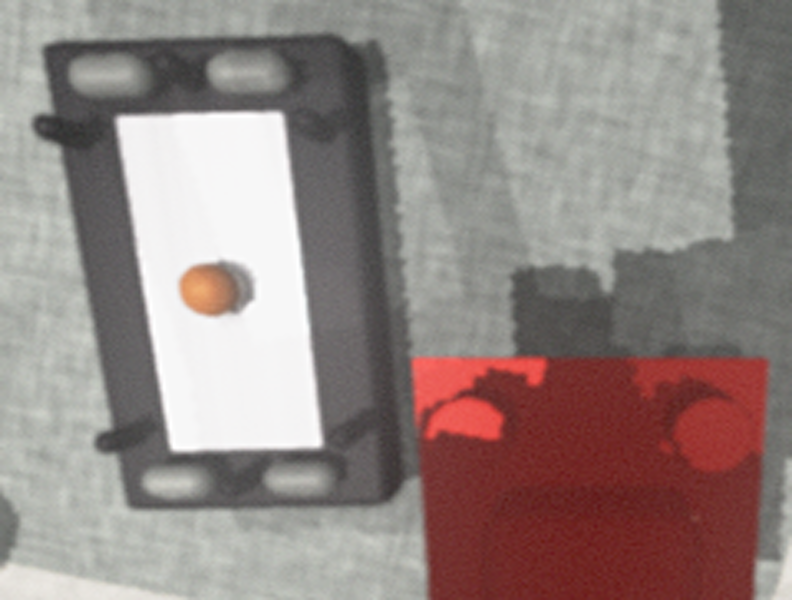

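Run:
```python
from h import *
f=dict(np.load("w8.npz")); W=cloud(f); p=np.array([.6531,.4197,.1684]); a=1.8065
ey=np.array([np.cos(a),np.sin(a),0]); ez=np.array([np.sin(a),-np.cos(a),0])
red=redmask(f["image"])>0
for u in range(215,305,10):
    v=np.nonzero(red[120:200,u])[0].min()+120
    for vv in (v,v+2):
        d=W[vv,u]-p; q=pix2w(f,u,vv-.5,p[2]-.007+.004)-p
        print(u,vv,"z",(d@ez).round(4),"h",d[2].round(4),"y",(d@ey).round(4),"| plane z",(q@ez).round(4))
for v in (155,175,195):
    us=np.nonzero(red[v,190:330])[0]+190; 
    print(v,us.min(),us.max(),[(pix2w(f,u,v,p[2]-.003)-p)@ey for u in (us.min()-.5,us.max()+.5)])
```

```text
215 140 z -0.0616 h -0.0025 y -0.0253 | plane z -0.0619
215 142 z -0.0604 h -0.0029 y -0.0254 | plane z -0.0607
225 140 z -0.0616 h -0.0035 y -0.0195 | plane z -0.0619
225 142 z -0.0605 h -0.0025 y -0.0194 | plane z -0.0607
235 140 z -0.0617 h -0.0023 y -0.0134 | plane z -0.0619
235 142 z -0.0604 h -0.0034 y -0.0135 | plane z -0.0607
245 140 z -0.0616 h -0.0035 y -0.0075 | plane z -0.0619
245 142 z -0.0604 h -0.0034 y -0.0075 | plane z -0.0607
255 140 z -0.0616 h -0.0026 y -0.0015 | plane z -0.0619
255 142 z -0.0605 h -0.0019 y -0.0015 | plane z -0.0607
265 140 z -0.0616 h -0.0034 y 0.0044 | plane z -0.0619
265 142 z -0.0604 h -0.0029 y 0.0044 | plane z -0.0607
275 140 z -0.0616 h -0.0034 y 0.0104 | plane z -0.0619
275 142 z -0.0604 h -0.0029 y 0.0104 | plane z -0.0607
285 140 z -0.0615 h -0.0042 y 0.0164 | plane z -0.0619
285 142 z -0.0605 h -0.0028 y 0.0163 | plane z -0.0607
295 140 z -0.0616 h -0.0026 y 0.0222 | plane z -0.0619
295 142 z -0.0605 h -0.0027 y 0.0223 | plane z -0.0607
155 206 310 [np.float64(-0.03149205833153419), np.float64(0.031978639881287664)]
175 209 306 [np.float64(-0.030289193799891544), np.float64(0.03014960663362695)]
195 211 307 [np.float64(-0.029666244984060956), np.float64(0.031391528222089814)]
```

Run:
```python
from h import *
go(.6066,.2893,.080,np.radians(14.95+90))
```

```text
pos [0.6531 0.4197 0.1684] xaxis [-2.4e-03 -8.0e-04 -1.0e+00] jaw 1.8065 q6 -1.379 F [ 0.6  0.5 -1.8] w 0.0355 t 14.97
 -> offset [0.0887, -0.1159, -0.0755] yaw -0.0252
```

Request:
jog_arm --claw '[1,1,1,1,1,1,1,1]' --pt "0 -0.04 -0.025" --pt "0 -0.08 -0.05" --pt "0 -0.116 -0.0755" --pt "0.04 -0.116 -0.0755" --pt "0.07 -0.116 -0.0755" --pt "0.07 -0.116 -0.0755" --pt "0.07 -0.116 -0.0755" --pt "0.07 -0.116 -0.0755" --yaw '[0,0,-0.025,-0.025,-0.025,-0.025,-0.025,-0.025]'

```text
time_s: 15.98
position: [0.6097, 0.2901, 0.063]
orientation: [-0.204, 1.558, 0.205]
force: [-0.3, 0.0, -2.2]
grip_width: 0.0359
```

Run:
```python
from h import *
f=grab_frame("wrist"); cv2.imwrite("pics/w9.png",f["image"][:,:,::-1]); np.savez("w9.npz",**f)
go(.6066,.2893,.060,np.radians(14.95+90))
W=cloud(f)
pm=(np.hypot(W[...,0]-.6066,W[...,1]-.2893)<.11)&(W[...,2]>.0465)&(W[...,2]<.06)
n,l,s,c=cv2.connectedComponentsWithStats(pm.astype(np.uint8))
for i in range(1,n):
    if s[i,4]>=8: print("pin",c[i].round(1),s[i,4],W[l==i].mean(0).round(4))
```

```text
pos [0.6096 0.29   0.101 ] xaxis [ 3.1e-03  9.0e-04 -1.0e+00] jaw 1.8314 q6 -1.553 F [-0.7 -0.2 -2.2] w 0.0357 t 16.02
 -> offset [0.041, 0.0001, -0.0032] yaw -0.0003
pin [257.1 123.2] 90 [0.5421 0.2716 0.0515]
```

View pics/w9.png

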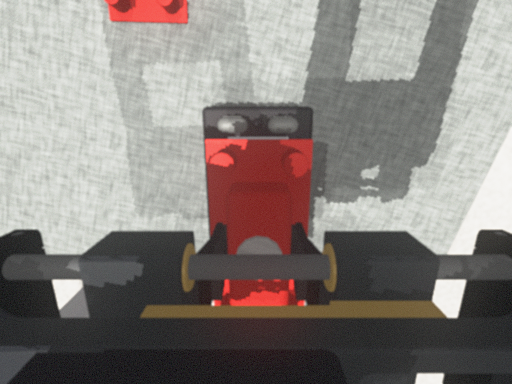

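Request:
jog_arm --claw '[1,1,1,1,1]' --pt "0.01 0 -0.0033" --pt "0.025 0 -0.0033" --pt "0.036 0 -0.0033" --pt "0.036 0 -0.0033" --pt "0.036 0 -0.0033" --yaw '[0,0,0,0,0]'

```text
time_s: 16.65
position: [0.6055, 0.2885, 0.0249]
orientation: [-0.204, 1.561, 0.204]
force: [0.7, -0.5, -1.9]
grip_width: 0.0357
```

Run:
```python
from h import *
f=grab_frame("wrist"); np.savez("w10.npz",**f)
go(.6063,.2890,.050,np.radians(14.95+90))
W=cloud(f)
pm=(np.hypot(W[...,0]-.6066,W[...,1]-.2893)<.11)&(W[...,2]>.045)&(W[...,2]<.06)&(redmask(f["image"])==0)
n,l,s,c=cv2.connectedComponentsWithStats(pm.astype(np.uint8))
for i in range(1,n):
    if s[i,4]>=8: print("pin",c[i].round(1),s[i,4],W[l==i].mean(0).round(4))
cv2.imwrite("pics/w10.png",cv2.resize(f["image"][90:250,180:340,::-1],None,fx=3.6,fy=3.6,interpolation=cv2.INTER_CUBIC))
```

```text
pos [0.6057 0.2886 0.0634] xaxis [ 7.e-04  2.e-04 -1.e+00] jaw 1.831 q6 -1.553 F [ 0.4  0.6 -2.1] w 0.0362 t 16.7
 -> offset [0.0134, 0.0002, 0.0006] yaw -0.0007
pin [227.  133.3] 235 [0.548  0.2529 0.0458]
pin [257.4 132.3] 130 [0.542  0.2716 0.0516]
pin [288.3 133.4] 233 [0.5379 0.2911 0.046 ]
pin [200.4 158.9] 117 [0.5675 0.2407 0.0517]
pin [315.6 158.8] 91 [0.5484 0.3118 0.0516]
```

View pics/w10.png

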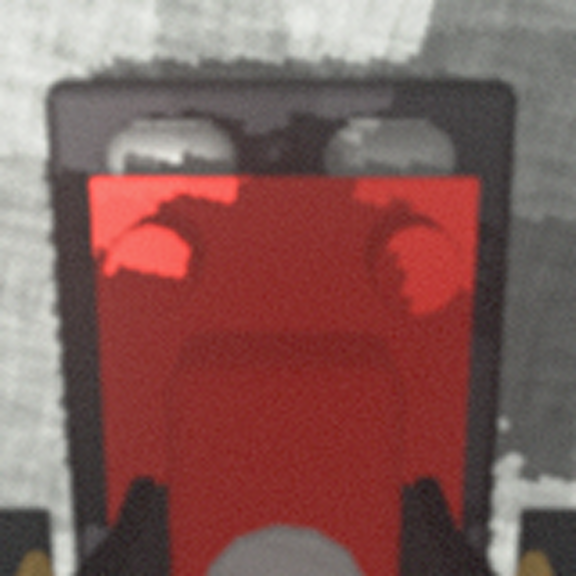

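Request:
jog_arm --claw '[1,1,1,1,1,1,1]' --pt "0.0 0.0003 0.0005" --pt "0.003 0.0003 0.0005" --pt "0.006 0.0003 0.0005" --pt "0.009 0.0003 0.0005" --pt "0.011 0.0003 0.0005" --pt "0.013 0.0003 0.0005" --pt "0.013 0.0003 0.0005" --yaw '[0,0,0,0,0,0,0]'

```text
time_s: 17.58
position: [0.6066, 0.289, 0.0127]
orientation: [-0.204, 1.559, 0.204]
force: [1.2, -0.5, 1.1]
grip_width: 0.0357
```

Run:
```python
from h import *
f=grab_frame("wrist"); np.savez("w11.npz",**f)
go(.6063,.2891,.050,np.radians(15+90))
cv2.imwrite("pics/w11.png",cv2.resize(f["image"][90:250,180:340,::-1],None,fx=3.6,fy=3.6,interpolation=cv2.INTER_CUBIC))
```

```text
pos [0.6065 0.289  0.0509] xaxis [ 1.8e-03  3.0e-04 -1.0e+00] jaw 1.8311 q6 -1.552 F [2.6 0.2 2.2] w 0.0361 t 17.62
 -> offset [0.0009, 0.0001, -0.0002] yaw -0.0015
```

View pics/w11.png

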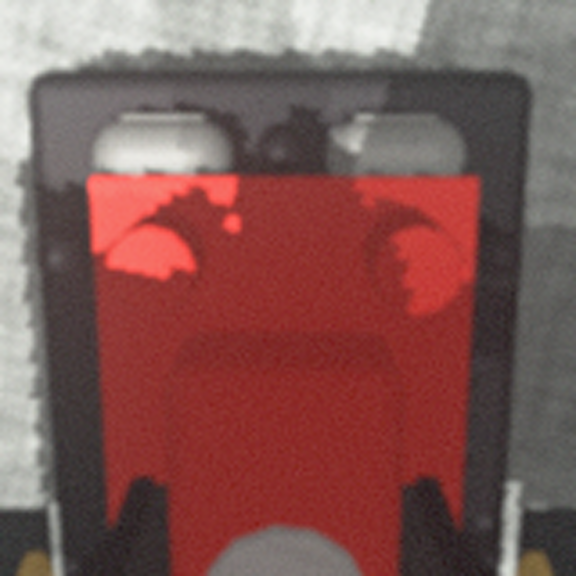

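Request:
jog_arm --claw '[-1,-1,-1,-1,-1,-1,-1,-1,-1,-1,-1,-1]' --pt "0 0 0" --pt "0 0 0" --pt "0 0 0" --pt "0 0 0" --pt "0 0 0" --pt "0 0 0" --pt "-0.03 0 0" --pt "-0.07 0 0" --pt "-0.1 0 0" --pt "-0.1 0 0" --pt "-0.1 0 0" --pt "-0.1 0 0" --yaw '[0,0,0,0,0,0,0,0,0,0,0,0]'

```text
time_s: 19.12
position: [0.6044, 0.2885, 0.1102]
orientation: [-0.205, 1.565, 0.204]
force: [0.2, 0.2, -0.1]
grip_width: 0.0872
```

```bash
cat >> h.py <<'E'
def levels(f,c,deg,L):
    """heights of boss tops & flange near corners for a lens at c, axis deg, boss x L (mm)"""
    W=cloud(f); a=np.radians(deg); ex=np.array([np.cos(a),np.sin(a)]); ey=np.array([-ex[1],ex[0]])
    q=(W[...,:2]-np.array(c)[:2]); X=q@ex*1000; Y=q@ey*1000
    red=redmask(f["image"])>0
    for sx in (-1,1):
        for sy in (-1,1):
            m=(np.hypot(X-sx*L,Y-sy*20)<6)&(W[...,2]>.03)&red
            print("boss",sx,sy,"n",m.sum(),"z",np.round(np.percentile(W[m][:,2],80),4) if m.sum()>5 else None)
    m=(np.hypot(X,Y)<11)&(W[...,2]>.03)&~red
    print("screw n",m.sum(),"z med",np.median(W[m][:,2]).round(4) if m.sum() else None)
E
python3 - <<'E'
from h import *
f=grab_frame("wrist"); np.savez("w12.npz",**f)
go(.6063,.2891,.050,np.radians(15+90))
lensfit(f,(.606,.289),.048); levels(f,(.6063,.2891),15,50)
cv2.imwrite("pics/w12.png",cv2.resize(f["image"][60:260,130:390,::-1],None,fx=3,fy=3,interpolation=cv2.INTER_CUBIC))
E
```

```text
pos [0.6045 0.2886 0.1485] xaxis [-3.2e-03 -9.0e-04 -1.0e+00] jaw 1.831 q6 -1.552 F [ 1.1  0.2 -0.3] w 0.0871 t 19.18
 -> offset [0.0984, 0.0001, 0.0022] yaw -0.0016
lens c [606.9 289.8] size [125.9  65.9] long axis deg 14.95
lens c [610.5 291.3] size [133.9  69.8] long axis deg 14.15
screw c (depth) [0.5746 0.2818 0.2259] 23 flange z 0.0483
boss -1 -1 n 134 z 0.0692
boss -1 1 n 149 z 0.0692
boss 1 -1 n 80 z 0.0683
boss 1 1 n 84 z 0.0681
screw n 466 z med 0.0811
```

View pics/w12.png

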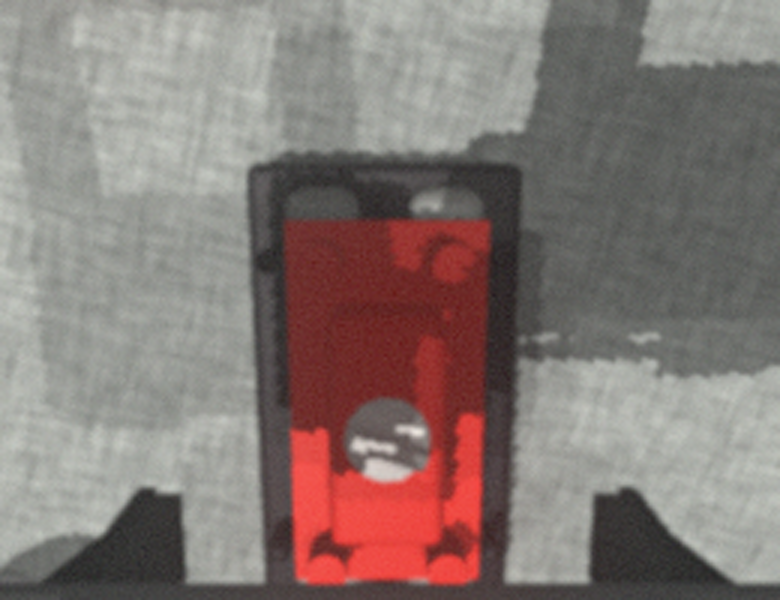

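Request:
jog_arm --claw '[1,1,1,1,1,1,1,1,1,1,1,1,1]' --pt "0 0 -0.03" --pt "0 -0.02 -0.05" --pt "0 -0.02 -0.05" --pt "0.0 -0.02 -0.05" --pt "0 -0.02 -0.05" --pt "0 -0.02 -0.05" --pt "0 -0.02 -0.05" --pt "0 -0.02 -0.05" --pt "0 -0.02 -0.05" --pt "0.03 -0.02 -0.05" --pt "0.06 -0.02 -0.05" --pt "0.075 -0.02 -0.05" --pt "0.075 -0.02 -0.05" --yaw '[0,0,0,0,0,0,0,0,0,0,0,0,0]'

```text
time_s: 20.8
position: [0.5617, 0.2565, 0.0361]
orientation: [-0.205, 1.563, 0.204]
force: [0.2, -0.3, 0.5]
grip_width: 0.0002
```

Run:
```python
from h import *
ex=np.array([np.cos(np.radians(15)),np.sin(np.radians(15))]);ey=np.array([-ex[1],ex[0]])
t=np.array([.6063,.2891])-.05*ex-.02*ey; print(t)
go(t[0],t[1],.053,np.radians(105))
f=grab_frame("wrist")
cv2.imwrite("pics/w13.png",cv2.resize(f["image"][60:260,130:390,::-1],None,fx=3,fy=3,interpolation=cv2.INTER_CUBIC))
```

```text
[0.56318009 0.25684053]
pos [0.5617 0.2565 0.0743] xaxis [-2.3e-03 -6.0e-04 -1.0e+00] jaw 1.8309 q6 -1.583 F [ 0.2 -0.3  0.5] w 0.0002 t 20.8
 -> offset [0.0213, -0.0, 0.0015] yaw -0.0016
```

View pics/w13.png

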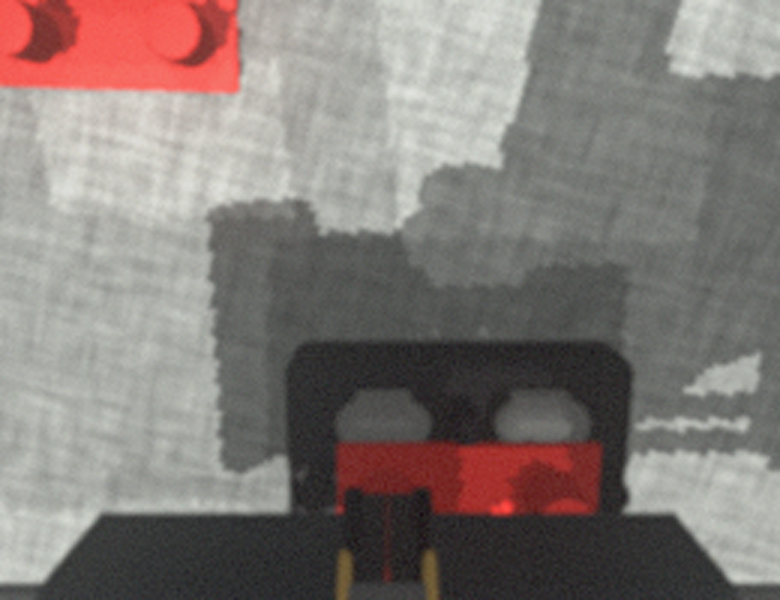

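Request:
jog_arm --claw '[1,1,1,1,1,1,1,1,1,1]' --pt "0.004 0 0.001" --pt "0.008 0 0.001" --pt "0.011 0 0.001" --pt "0.014 0 0.001" --pt "0.017 0 0.001" --pt "0.019 0 0.001" --pt "0.021 0 0.001" --pt "0.0225 0 0.001" --pt "0.0235 0 0.001" --pt "0.0235 0 0.001" --yaw '[0,0,0,0,0,0,0,0,0,0]'

```text
time_s: 22.1
position: [0.5633, 0.2568, 0.0169]
orientation: [-0.205, 1.561, 0.204]
force: [-5.5, -2.1, 20.9]
grip_width: 0.0005
```

Run:
```python
from h import *
go()
f=grab_frame("wrist")
cv2.imwrite("pics/w14.png",cv2.resize(f["image"][60:260,130:390,::-1],None,fx=3,fy=3,interpolation=cv2.INTER_CUBIC))
```

```text
pos [0.5633 0.2568 0.0551] xaxis [ 2.e-04 -5.e-04 -1.e+00] jaw 1.8315 q6 -1.583 F [-5.5 -2.1 20.9] w 0.0005 t 22.1
 -> offset [0.0, 0.0, 0.0] yaw 0.0
```

View pics/w14.png

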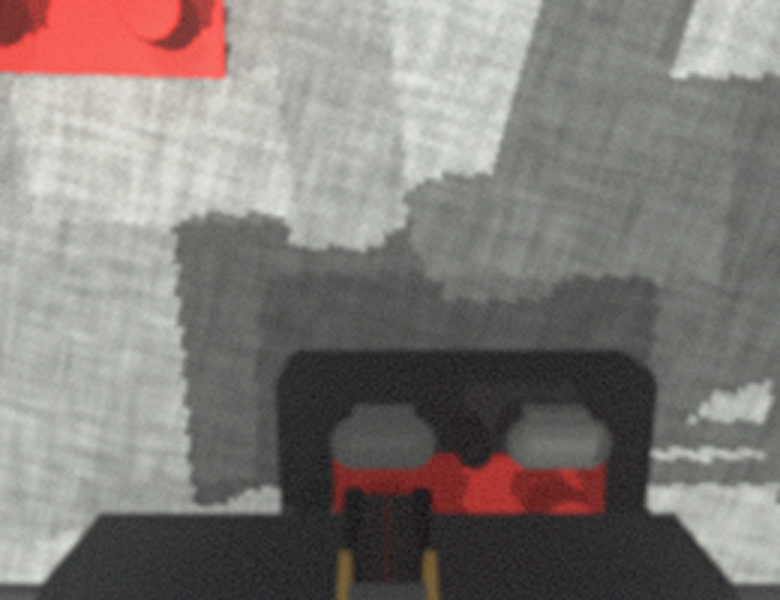

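Request:
jog_arm --claw '[1,1,1,1,1,1,1,1,1,1,1]' --pt "-0.02 0 0" --pt "-0.025 0.02 0" --pt "-0.025 0.04 0" --pt "-0.02 0.04 0" --pt "-0.014 0.04 0" --pt "-0.01 0.04 0" --pt "-0.007 0.04 0" --pt "-0.004 0.04 0" --pt "-0.002 0.04 0" --pt "0 0.04 0" --pt "0 0.04 0" --yaw '[0,0,0,0,0,0,0,0,0,0,0]'

```text
time_s: 23.52
position: [0.5535, 0.2955, 0.0169]
orientation: [-0.204, 1.56, 0.204]
force: [-5.7, -1.4, 18.1]
grip_width: 0.0007
```

Now the far end: lift high to clear the box and screw, then take (+50, +20) and (+50, −20).

Request:
jog_arm --claw '[1,1,1,1,1,1,1,1,1,1,1,1,1,1,1,1,1]' --pt "-0.03 0 0" --pt "-0.07 0 0" --pt "-0.07 0 0.03" --pt "-0.07 0 0.06" --pt "-0.07 0 0.09" --pt "-0.07 0 0.1" --pt "-0.07 0 0.1" --pt "-0.03 0 0.1" --pt "-0.022 0 0.1" --pt "-0.016 0 0.1" --pt "-0.012 0 0.1" --pt "-0.008 0 0.1" --pt "-0.005 0 0.1" --pt "-0.003 0 0.1" --pt "-0.001 0 0.1" --pt "0 0 0.1" --pt "0 0 0.1" --yaw '[0,0,0,0,0,0,0,0,0,0,0,0,0,0,0,0,0]'

```text
time_s: 25.65
position: [0.6516, 0.3207, 0.0159]
orientation: [-0.205, 1.558, 0.203]
force: [-1.7, -1.5, 8.5]
grip_width: 0.0002
```

Request:
jog_arm --claw '[1,1,1,1,1,1,1,1,1,1,1]' --pt "-0.02 0 0" --pt "-0.025 -0.02 0" --pt "-0.025 -0.04 0" --pt "-0.02 -0.04 0" --pt "-0.014 -0.04 0" --pt "-0.01 -0.04 0" --pt "-0.007 -0.04 0" --pt "-0.004 -0.04 0" --pt "-0.002 -0.04 0" --pt "0 -0.04 0" --pt "0 -0.04 0" --yaw '[0,0,0,0,0,0,0,0,0,0,0]'

```text
time_s: 27.02
position: [0.66, 0.2831, 0.0159]
orientation: [-0.204, 1.561, 0.205]
force: [-3.6, -0.5, 9.0]
grip_width: 0.0007
```

Request:
jog_arm --claw '[-1,-1,-1,-1,-1,-1]' --pt "-0.04 0 0" --pt "-0.1 0.0 0" --pt "-0.1 0.02 0" --pt "-0.1 0.02 0" --pt "-0.1 0.02 0" --pt "-0.1 0.02 0" --yaw '[0,0,0,0,0,0]'

```text
time_s: 27.78
position: [0.654, 0.3013, 0.1116]
orientation: [-0.205, 1.564, 0.204]
force: [-0.0, 0.5, 0.6]
grip_width: 0.0524
```

Run:
```python
from h import *
f=grab_frame("wrist"); np.savez("w15.npz",**f)
go(.445,.154,.12,np.radians(13.5+90))
lensfit(f,(.606,.289),.034); levels(f,(.6063,.2891),15,50)
cv2.imwrite("pics/w15.png",f["image"][:,:,::-1])
```

```text
pos [0.6543 0.3013 0.1501] xaxis [-0.0026 -0.001  -1.    ] jaw 1.8305 q6 -1.554 F [ 0.3 -0.1 -0.3] w 0.0569 t 27.82
 -> offset [0.0308, -0.0886, -0.24] yaw 0.0241
lens c [606.5 288.7] size [125.5  65.4] long axis deg 14.05
lens c [606.7 288.8] size [127.1  66. ] long axis deg 14.27
screw c (depth) [0.596  0.2937 0.0651] 3 flange z 0.0349
boss -1 -1 n 158 z 0.0555
boss -1 1 n 154 z 0.0556
boss 1 -1 n 105 z 0.0553
boss 1 1 n 108 z 0.0557
screw n 489 z med 0.0674
```

View pics/w15.png

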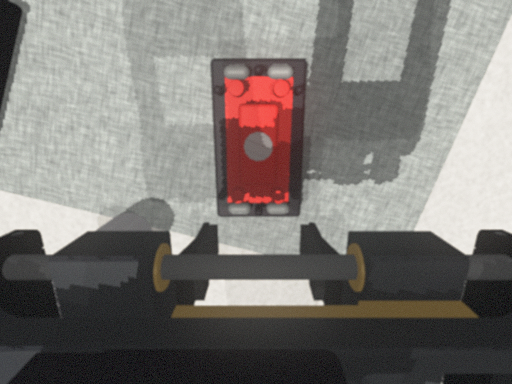

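Request:
jog_arm --claw '[-1,-1,-1,-1,-1,-1,-1,-1,-1,-1]' --pt "0 -0.02 -0.05" --pt "0 -0.04 -0.1" --pt "0 -0.06 -0.15" --pt "0 -0.08 -0.2" --pt "0.03 -0.089 -0.24" --pt "0.05 -0.089 -0.24" --pt "0.05 -0.089 -0.24" --pt "0.05 -0.089 -0.24" --pt "0.05 -0.089 -0.24" --pt "0.05 -0.089 -0.24" --yaw '[0,0,0,0,0.024,0.024,0.024,0.024,0.024,0.024]'

```text
time_s: 29.08
position: [0.4466, 0.1545, 0.064]
orientation: [-0.186, 1.561, 0.186]
force: [-0.1, 0.8, -0.4]
grip_width: 0.0871
```

Run:
```python
from h import *
f=grab_frame("wrist"); np.savez("w16.npz",**f)
lensfit(f,(.445,.154),.004)
go(.445,.154,.007,np.radians(13.5+90))
cv2.imwrite("pics/w16.png",f["image"][:,:,::-1])
```

```text
lens c [448.3 153.9] size [85.8 63.3] long axis deg 13.59
lens c [446.5 153.6] size [82.8 63.3] long axis deg 13.51
screw c (depth) [nan nan nan] 0 flange z 0.005
pos [0.4464 0.1545 0.1022] xaxis [ 1.1e-03  1.0e-04 -1.0e+00] jaw 1.8073 q6 -1.711 F [ 1.1 -0.1 -0.7] w 0.0869 t 29.12
 -> offset [0.0952, -0.0001, -0.0016] yaw 0.0009h.py:54: RuntimeWarning: Mean of empty slice.
  hi=w[w[:,2]>zf+.031]; print("screw c (depth)",hi.mean(0).round(4),len(hi),"flange z",np.median(lo[:,2]).round(4))
  ret = um.true_divide(
```

View pics/w16.png

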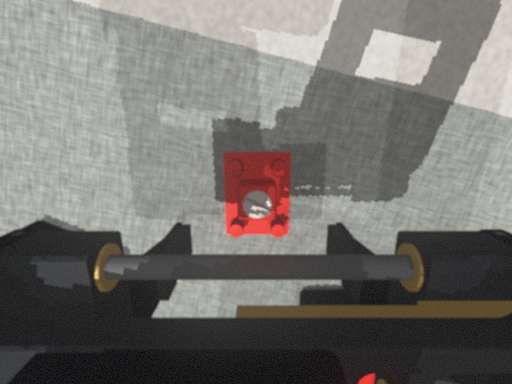

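Request:
jog_arm --claw '[-1,-1,-1,-1,1,1,1,1,1,1,1,1,1]' --pt "0.04 -0.001 0" --pt "0.08 -0.001 0" --pt "0.095 -0.001 0" --pt "0.095 -0.001 0" --pt "0.095 -0.001 0" --pt "0.095 -0.001 0" --pt "0.095 -0.001 0" --pt "0.095 -0.001 0" --pt "0.095 -0.001 0" --pt "0.095 -0.001 0" --pt "0.095 -0.001 0" --pt "0.095 -0.001 0" --pt "0.095 -0.001 0" --yaw '[0,0,0,0,0,0,0,0,0,0,0,0,0]' --newtons 25

```text
time_s: 30.75
position: [0.4462, 0.1533, -0.0314]
orientation: [-0.185, 1.563, 0.185]
force: [0.4, -1.0, 2.4]
grip_width: 0.0357
```

Run:
```python
from h import *
go(.62,-.17,.17,np.radians(13+90))
```

```text
pos [0.4462 0.1533 0.0068] xaxis [ 0. -0. -1.] jaw 1.807 q6 -1.713 F [ 0.4 -1.   2.4] w 0.0357 t 30.75
 -> offset [-0.1632, -0.355, 0.0933] yaw 0.0093
```

Request:
jog_arm --claw '[1,1,1,1,1,1,1,1,1,1,1,1,1,1]' --pt "-0.02 0 0" --pt "-0.06 0 0" --pt "-0.1 -0.02 0" --pt "-0.14 -0.07 0.01" --pt "-0.163 -0.12 0.03" --pt "-0.163 -0.17 0.05" --pt "-0.163 -0.22 0.07" --pt "-0.163 -0.27 0.083" --pt "-0.163 -0.32 0.083" --pt "-0.163 -0.352 0.083" --pt "-0.163 -0.352 0.083" --pt "-0.163 -0.352 0.083" --pt "-0.163 -0.352 0.083" --pt "-0.163 -0.352 0.083" --yaw '[0,0,0,0,0,0,0,0,0,0,0,0,0,0]'

```text
time_s: 32.5
position: [0.609, -0.1682, 0.1316]
orientation: [-0.186, 1.563, 0.187]
force: [0.7, -0.3, -1.8]
grip_width: 0.036
```

Run:
```python
from h import *
f=grab_frame("wrist"); np.savez("w17.npz",**f)
go(.573,-.289,.1,np.radians(13+90))
housfit(f,(.573,-.289),120)
cv2.imwrite("pics/w17.png",f["image"][:,:,::-1])
```

```text
pos [ 0.6091 -0.1684  0.1698] xaxis [-2.e-04  2.e-04 -1.e+00] jaw 1.8083 q6 -2.255 F [ 0.3  0.5 -1.3] w 0.0358 t 32.55
 -> offset [0.0698, -0.1087, -0.0635] yaw 0.0106
block [ 577.3 -291.2] size [118.7  91.6] deg 13.42 z 0.031
white [ 538.6 -259.6] size [145.9  71.2] deg 56.17 z 0.03
pin [141.8  83. ] 69 [ 0.5325 -0.3012  0.0509]
pin [158.8  82. ] 4 [ 0.5276 -0.2871  0.0465]
pin [117.   83.7] 3 [ 0.5387 -0.326   0.0474]
pin [122.2  84.3] 6 [ 0.5381 -0.3212  0.0469]
pin [125.7  82.7] 3 [ 0.5358 -0.3182  0.0467]
pin [157.5  84. ] 4 [ 0.5297 -0.2879  0.0469]
pin [163.8  83.8] 4 [ 0.528  -0.2821  0.0468]
pin [169.   86.3] 3 [ 0.5292 -0.2767  0.0468]
pin [106.3 100.9] 68 [ 0.5568 -0.3328  0.0509]
pin [181.  101.4] 58 [ 0.5401 -0.2619  0.0514]
pin [147.7 132.3] 208 [ 0.5774 -0.2903  0.0497]
pin [114.8 161.6] 58 [ 0.6147 -0.3191  0.0507]
pin [185.4 161.8] 52 [ 0.5976 -0.2482  0.0508]
pin [132.  175.3] 3 [ 0.6263 -0.3018  0.0469]
pin [136.  175.2] 4 [ 0.6252 -0.2977  0.0469]
pin [139.5 175. ] 2 [ 0.6241 -0.2942  0.0466]
pin [151.8 177.6] 54 [ 0.6225 -0.2797  0.051 ]
pin [166.5 175. ] 2 [ 0.6173 -0.2662  0.0469]
pin [139.  177.5] 2 [ 0.6268 -0.2943  0.047 ]
pin [172. 177.] 5 [ 0.618  -0.2602  0.0469]
pin [167.5 178.5] 2 [ 0.6209 -0.2647  0.0466]
```

View pics/w17.png

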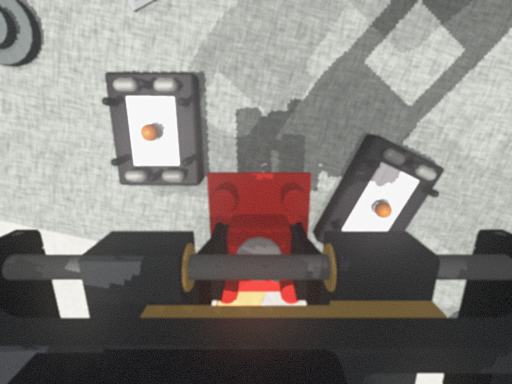

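Run:
```python
from h import *
f=dict(np.load("w17.npz")); p,r,o=pose(); m=r.as_matrix()
red=redmask(f["image"])>0
for u in (220,240,260,280,300):
    v=np.nonzero(red[150:220,u])[0].min()+150
    print(u,v,(m.T@(pix2w(f,u,v-.5,p[2]-.003)-p)).round(4))
for u in (225,290):
    v0=np.nonzero(red[150:220,u])[0].min()+150
go(.5771,-.2911,.085,np.radians(13.43+90))
```

```text
220 174 [ 0.003  -0.0229 -0.0414]
240 173 [ 0.003  -0.0105 -0.042 ]
260 173 [ 0.003   0.0018 -0.042 ]
280 173 [ 0.003   0.0141 -0.042 ]
300 173 [ 0.003   0.0265 -0.042 ]
pos [ 0.6091 -0.1684  0.1698] xaxis [-2.e-04  2.e-04 -1.e+00] jaw 1.8083 q6 -2.255 F [ 0.3  0.5 -1.3] w 0.0358 t 32.55
 -> offset [0.0848, -0.1117, -0.06] yaw 0.0031
```

Request:
jog_arm --claw '[1,1,1,1,1,1,1,1,1]' --pt "0 -0.04 -0.02" --pt "0 -0.08 -0.04" --pt "0 -0.112 -0.06" --pt "0.03 -0.112 -0.06" --pt "0.06 -0.112 -0.06" --pt "0.08 -0.112 -0.06" --pt "0.1 -0.112 -0.06" --pt "0.105 -0.112 -0.06" --pt "0.105 -0.112 -0.06" --yaw '[0,0,0.003,0.003,0.003,0.003,0.003,0.003,0.003]'

```text
time_s: 33.67
position: [0.5773, -0.2923, 0.0265]
orientation: [-0.183, 1.563, 0.183]
force: [-0.4, 0.2, -0.5]
grip_width: 0.036
```

Run:
```python
from h import *
f=grab_frame("wrist"); np.savez("w18.npz",**f)
go(.5771,-.2911,.050,np.radians(13.43+90))
W=cloud(f)
pm=(np.hypot(W[...,0]-.577,W[...,1]+.291)<.11)&(W[...,2]>.045)&(W[...,2]<.06)&(redmask(f["image"])==0)
n,l,s,c=cv2.connectedComponentsWithStats(pm.astype(np.uint8))
for i in range(1,n):
    if s[i,4]>=8: print("pin",c[i].round(1),s[i,4],W[l==i].mean(0).round(4))
cv2.imwrite("pics/w18.png",cv2.resize(f["image"][90:250,180:340,::-1],None,fx=3.6,fy=3.6,interpolation=cv2.INTER_CUBIC))
```

```text
pos [ 0.5777 -0.2927  0.0653] xaxis [ 1.e-03 -8.e-04 -1.e+00] jaw 1.8043 q6 -2.445 F [-0.4 -0.1 -1.6] w 0.0359 t 33.73
 -> offset [0.0153, 0.0017, -0.0002] yaw -0.0009
pin [229.5 162.7] 233 [ 0.5375 -0.321   0.0458]
pin [258.6 162. ] 127 [ 0.5316 -0.3024  0.0512]
pin [289.1 163. ] 215 [ 0.5285 -0.2822  0.0459]
pin [203.1 186.8] 94 [ 0.5562 -0.3345  0.0515]
pin [314.3 186.8] 95 [ 0.5391 -0.2627  0.0515]
```

View pics/w18.png

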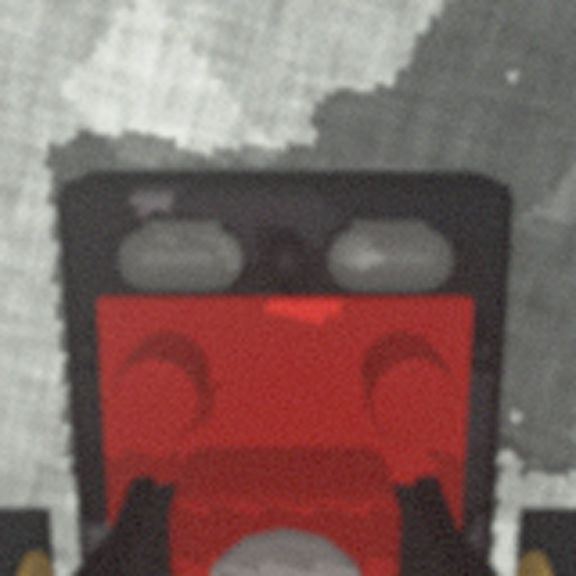

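Request:
jog_arm --claw '[1,1,1,1,1,1,1,1]' --pt "0.0 0.0014 -0.0005" --pt "0.003 0.0014 -0.0005" --pt "0.006 0.0014 -0.0005" --pt "0.009 0.0014 -0.0005" --pt "0.011 0.0014 -0.0005" --pt "0.013 0.0014 -0.0005" --pt "0.015 0.0014 -0.0005" --pt "0.015 0.0014 -0.0005" --yaw '[0,0,0,0,0,0,0,0]'

```text
time_s: 34.72
position: [0.5773, -0.2915, 0.0122]
orientation: [-0.184, 1.561, 0.182]
force: [3.1, 1.2, 1.9]
grip_width: 0.036
```

Run:
```python
from h import *
f=grab_frame("wrist"); np.savez("w19.npz",**f)
go(.5769,-.2915,.050,np.radians(13.43+90))
cv2.imwrite("pics/w19.png",cv2.resize(f["image"][90:250,180:340,::-1],None,fx=3.6,fy=3.6,interpolation=cv2.INTER_CUBIC))
```

```text
pos [ 0.5773 -0.2915  0.0504] xaxis [ 2.e-03 -9.e-04 -1.e+00] jaw 1.804 q6 -2.445 F [2.6 0.  1.9] w 0.0357 t 34.77
 -> offset [0.0004, 0.0001, -0.0004] yaw -0.0012
```

View pics/w19.png

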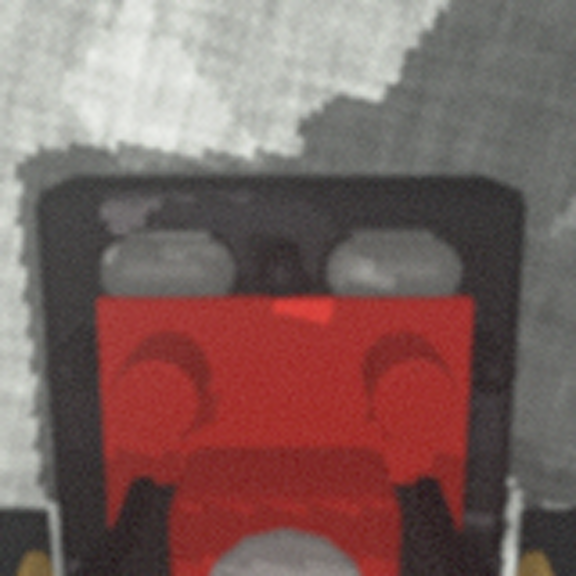

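Request:
jog_arm --claw '[-1,-1,-1,-1,-1,-1,-1,-1,-1,-1,-1,-1,-1]' --pt "0 0 0" --pt "0 0 0" --pt "0 0 0" --pt "0 0 0" --pt "0 0 0" --pt "0 0 0" --pt "-0.03 0 0" --pt "-0.07 0 0" --pt "-0.1 0 0" --pt "-0.1 0 0" --pt "-0.1 0 0" --pt "-0.1 0 0" --pt "-0.1 0 0" --yaw '[0,0,0,0,0,0,0,0,0,0,0,0,0]'

```text
time_s: 36.4
position: [0.5756, -0.2907, 0.1102]
orientation: [-0.182, 1.565, 0.184]
force: [0.5, 1.0, 0.2]
grip_width: 0.0871
```

Run:
```python
from h import *
f=grab_frame("wrist"); np.savez("w20.npz",**f)
go(.5769,-.2915,.150,np.radians(13.43+90))
lensfit(f,(.577,-.2915),.048); levels(f,(.5769,-.2915),13.4,30)
cv2.imwrite("pics/w20.png",cv2.resize(f["image"][60:260,130:390,::-1],None,fx=3,fy=3,interpolation=cv2.INTER_CUBIC))
```

```text
pos [ 0.5758 -0.2908  0.1486] xaxis [-0.0016  0.0012 -1.    ] jaw 1.8039 q6 -2.445 F [0.3 0.4 0.1] w 0.087 t 36.45
 -> offset [-0.0014, -0.0009, 0.0009] yaw -0.0013
lens c [ 578.4 -290. ] size [86.6 65.8] long axis deg 13.35
lens c [ 581.1 -289.5] size [92.6 70.1] long axis deg 13.42
screw c (depth) [ 0.5829 -0.2798  0.0884] 1 flange z 0.0483
boss -1 -1 n 137 z 0.0692
boss -1 1 n 140 z 0.0691
boss 1 -1 n 123 z 0.0685
boss 1 1 n 118 z 0.0683
screw n 464 z med 0.0812
```

View pics/w20.png

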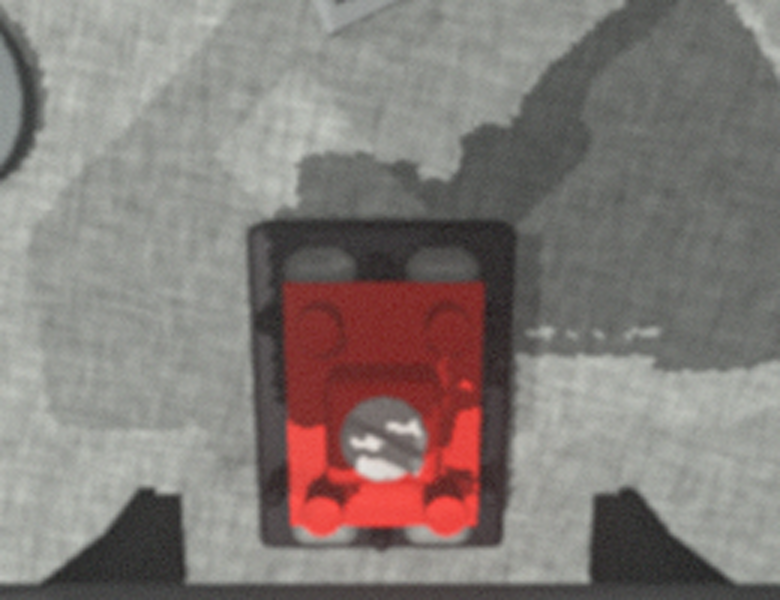

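Request:
jog_arm --claw '[1,1,1,1,1,1,1,1,1,1,1,1,1]' --pt "0 0 -0.03" --pt "0 -0.02 -0.035" --pt "0 -0.02 -0.035" --pt "0.0 -0.02 -0.035" --pt "0 -0.02 -0.035" --pt "0 -0.02 -0.035" --pt "0 -0.02 -0.035" --pt "0 -0.02 -0.035" --pt "0 -0.02 -0.035" --pt "0.03 -0.02 -0.035" --pt "0.06 -0.02 -0.035" --pt "0.075 -0.02 -0.035" --pt "0.075 -0.02 -0.035" --yaw '[0,0,0,0,0,0,0,0,0,0,0,0,0]'

```text
time_s: 38.08
position: [0.5462, -0.3182, 0.0355]
orientation: [-0.182, 1.565, 0.184]
force: [-0.1, -0.8, -0.2]
grip_width: 0.0004
```

Request:
jog_arm --claw '[1,1,1,1,1,1,1,1,1,1]' --pt "0.004 0 0" --pt "0.008 0 0" --pt "0.011 0 0" --pt "0.014 0 0" --pt "0.017 0 0" --pt "0.019 0 0" --pt "0.021 0 0" --pt "0.0225 0 0" --pt "0.0235 0 0" --pt "0.0235 0 0" --yaw '[0,0,0,0,0,0,0,0,0,0]'

```text
time_s: 39.33
position: [0.5472, -0.3192, 0.0172]
orientation: [-0.185, 1.562, 0.182]
force: [-5.3, 3.4, 24.0]
grip_width: 0.0007
```

Run:
```python
from h import *
go(.5769,-.2915,.150,np.radians(13.43+90))
f=grab_frame("wrist")
cv2.imwrite("pics/w21.png",cv2.resize(f["image"][60:260,130:390,::-1],None,fx=3,fy=3,interpolation=cv2.INTER_CUBIC))
```

```text
pos [ 0.5472 -0.3192  0.0554] xaxis [ 0.0011 -0.0015 -1.    ] jaw 1.8045 q6 -2.508 F [-5.3  3.4 24. ] w 0.0007 t 39.33
 -> offset [-0.0946, 0.0199, 0.0353] yaw -0.0007
```

View pics/w21.png

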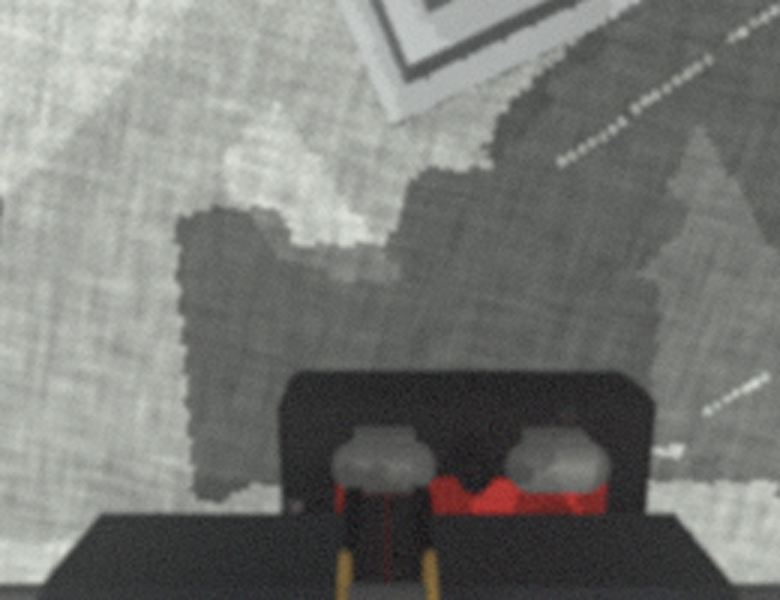

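Request:
jog_arm --claw '[1,1,1,1,1,1,1,1,1,1,1]' --pt "-0.02 0 0" --pt "-0.025 0.02 0" --pt "-0.025 0.04 0" --pt "-0.02 0.04 0" --pt "-0.014 0.04 0" --pt "-0.01 0.04 0" --pt "-0.007 0.04 0" --pt "-0.004 0.04 0" --pt "-0.002 0.04 0" --pt "0 0.04 0" --pt "0 0.04 0" --yaw '[0,0,0,0,0,0,0,0,0,0,0]'

```text
time_s: 40.75
position: [0.5379, -0.2802, 0.0172]
orientation: [-0.184, 1.562, 0.182]
force: [-4.8, 3.9, 23.9]
grip_width: 0.0007
```

Request:
jog_arm --claw '[1,1,1,1,1,1,1,1,1,1,1,1,1,1,1,1]' --pt "-0.03 0 0" --pt "-0.07 0 0" --pt "-0.07 0 0.03" --pt "-0.07 0 0.06" --pt "-0.07 0 0.069" --pt "-0.07 0 0.069" --pt "-0.03 0 0.069" --pt "-0.022 0 0.069" --pt "-0.016 0 0.069" --pt "-0.012 0 0.069" --pt "-0.008 0 0.069" --pt "-0.005 0 0.069" --pt "-0.003 0 0.069" --pt "-0.001 0 0.069" --pt "0 0 0.069" --pt "0 0 0.069" --yaw '[0,0,0,0,0,0,0,0,0,0,0,0,0,0,0,0]'

```text
time_s: 42.75
position: [0.6051, -0.2641, 0.0158]
orientation: [-0.184, 1.562, 0.183]
force: [-3.1, 2.2, 14.2]
grip_width: 0.0007
```

Request:
jog_arm --claw '[1,1,1,1,1,1,1,1,1,1,1]' --pt "-0.02 0 0" --pt "-0.025 -0.02 0" --pt "-0.025 -0.04 0" --pt "-0.02 -0.04 0" --pt "-0.014 -0.04 0" --pt "-0.01 -0.04 0" --pt "-0.007 -0.04 0" --pt "-0.004 -0.04 0" --pt "-0.002 -0.04 0" --pt "0 -0.04 0" --pt "0 -0.04 0" --yaw '[0,0,0,0,0,0,0,0,0,0,0]'

```text
time_s: 44.12
position: [0.6141, -0.3025, 0.0159]
orientation: [-0.184, 1.563, 0.183]
force: [-3.4, 2.4, 12.2]
grip_width: -0.0
```

Request:
jog_arm --claw '[-1,-1,-1,-1,-1,-1,-1]' --pt "-0.04 0 0" --pt "-0.1 0.0 0" --pt "-0.1 0.02 0" --pt "-0.1 0.02 0" --pt "-0.1 0.02 0" --pt "-0.1 0.02 0" --pt "-0.1 0.02 0" --yaw '[0,0,0,0,0,0,0]'

```text
time_s: 45.0
position: [0.6091, -0.2835, 0.112]
orientation: [-0.182, 1.564, 0.183]
force: [0.2, 0.3, 0.5]
grip_width: 0.0625
```

Run:
```python
from h import *
f=grab_frame("wrist"); np.savez("w22.npz",**f)
go()
lensfit(f,(.577,-.2915),.034); levels(f,(.5769,-.2915),13.4,30)
cv2.imwrite("pics/w22.png",cv2.resize(f["image"][40:250,130:390,::-1],None,fx=2.8,fy=2.8,interpolation=cv2.INTER_CUBIC))
```

```text
pos [ 0.6091 -0.2836  0.1504] xaxis [-1.e-03  6.e-04 -1.e+00] jaw 1.8036 q6 -2.405 F [0.6 0.5 0.3] w 0.0664 t 45.05
 -> offset [0.0, 0.0, 0.0] yaw 0.0
lens c [ 576.9 -291. ] size [85.  64.2] long axis deg 13.12
lens c [ 577.5 -290.7] size [86.2 64.6] long axis deg 13.11
screw c (depth) [nan nan nan] 0 flange z 0.0349
boss -1 -1 n 135 z 0.0556
boss -1 1 n 137 z 0.0554
boss 1 -1 n 107 z 0.0556
boss 1 1 n 115 z 0.0553
screw n 7535 z med 0.2598h.py:54: RuntimeWarning: Mean of empty slice.
  hi=w[w[:,2]>zf+.031]; print("screw c (depth)",hi.mean(0).round(4),len(hi),"flange z",np.median(lo[:,2]).round(4))
  ret = um.true_divide(
```

View pics/w22.png

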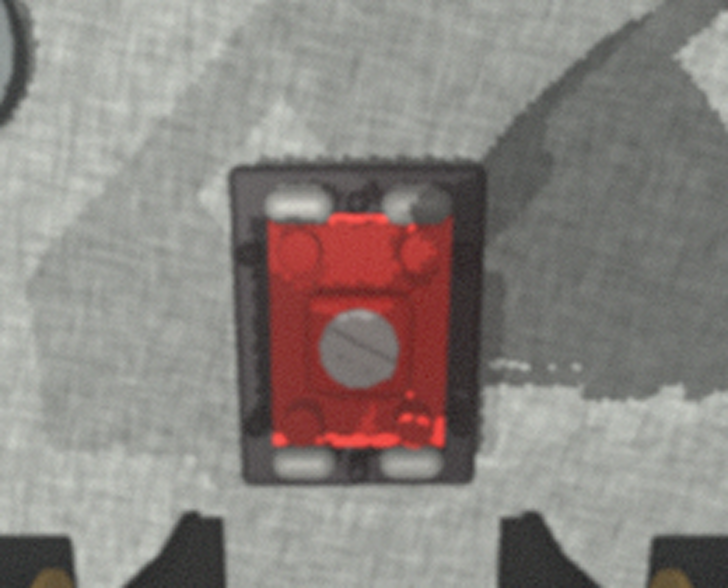

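```bash
cat >> h.py <<'E'
def finfit(f,c,zdisc,deg):
    W=cloud(f); d=np.hypot(W[...,0]-c[0],W[...,1]-c[1])
    m=(d<.016)&(W[...,2]>zdisc+.005)&(W[...,2]<zdisc+.013)
    P=W[m][:,:2]; mu=P.mean(0); _,s,vt=np.linalg.svd(P-mu); a=np.degrees(np.arctan2(vt[0,1],vt[0,0]))
    md=(d<.018)&(W[...,2]>zdisc-.0025)&(W[...,2]<zdisc+.012)&(redmask(f["image"])==0)
    # clockwise from lens y
    t=((deg+90)-a+90)%180-90
    print("fin n",len(P),"c",mu.round(4),"ang",a.round(1),"spread",(s/np.sqrt(len(P))*1000).round(2),"turn deg",round(t,1),round(np.radians(t),3),"disc c",W[md].mean(0).round(4),md.sum())
E
python3 - <<'E'
from h import *
f=dict(np.load("w22.npz")); finfit(f,(.5769,-.2915),.0665,13.4)
f=dict(np.load("w20.npz")); finfit(f,(.5769,-.2915),.0802,13.4)
f=dict(np.load("w15.npz")); finfit(f,(.6063,.2891),.0665,15)
f=dict(np.load("w12.npz")); finfit(f,(.6063,.2891),.0802,15)
go(.473,-.315,.2,np.radians(103.4))
E
```

```text
fin n 174 c [ 0.5764 -0.2914] ang -105.1 spread [6.87 1.57] turn deg 28.5 0.497 disc c [ 0.5758 -0.2915  0.0694] 622
fin n 187 c [ 0.577  -0.2907] ang 75.9 spread [6.99 1.61] turn deg 27.5 0.48 disc c [ 0.576  -0.2908  0.083 ] 634
fin n 175 c [0.6059 0.2882] ang 84.0 spread [6.91 1.52] turn deg 21.0 0.366 disc c [0.6055 0.2882 0.0693] 652
fin n 196 c [0.6058 0.2895] ang 84.3 spread [6.99 1.65] turn deg 20.7 0.361 disc c [0.6048 0.2893 0.083 ] 630
pos [ 0.6091 -0.2836  0.1504] xaxis [-1.e-03  6.e-04 -1.e+00] jaw 1.8036 q6 -2.405 F [0.6 0.5 0.3] w 0.0664 t 45.05
 -> offset [-0.0495, 0.0008, -0.1398] yaw -0.0011
```

Request:
jog_arm --claw '[-1,-1,-1,-1,-1,-1,-1,-1]' --pt "-0.05 0 0" --pt "-0.05 0 -0.05" --pt "-0.05 0 -0.1" --pt "-0.05 0 -0.14" --pt "-0.05 0 -0.14" --pt "-0.05 0 -0.14" --pt "-0.05 0 -0.14" --pt "-0.05 0 -0.14" --yaw '[0,0,0,0,0,0,0,0]'

```text
time_s: 46.05
position: [0.4741, -0.3154, 0.1629]
orientation: [-0.184, 1.563, 0.184]
force: [-0.8, 0.0, 0.1]
grip_width: 0.0872
```

Run:
```python
from h import *
f=grab_frame("wrist"); np.savez("w23.npz",**f)
go()
W=cloud(f); d=np.hypot(W[...,0]-.4145,W[...,1]+.329)
m=(d<.05)&(W[...,2]>.105)&(W[...,2]<.135)
def sh(nm,w):
    q=cv2.minAreaRect((w[:,:2]*1000).astype(np.float32)); a=q[2]+(90 if q[1][1]>q[1][0] else 0); a=(a+90)%180-90
    print(nm,len(w),np.round(q[0],1),"size",np.round(q[1],1),"deg",round(a,2),"z",np.median(w[:,2]).round(4),"mean",w.mean(0).round(4))
sh("key top",W[m])
mm=(d<.06)&(W[...,2]>.04)&(W[...,2]<.05); sh("rim",W[mm])
cv2.imwrite("pics/w23.png",f["image"][:,:,::-1])
```

```text
pos [ 0.4739 -0.3154  0.2011] xaxis [ 1.e-04 -1.e-04 -1.e+00] jaw 1.8052 q6 -2.589 F [-0.2  0.  -0.6] w 0.0871 t 46.1
 -> offset [0.0, 0.0, 0.0] yaw 0.0
key top 932 [ 418.1 -331.9] size [29.9 24. ] deg 57.11 z 0.1197 mean [ 0.4176 -0.3321  0.1195]
rim 899 [ 417.2 -331.8] size [52. 52.] deg -52.41 z 0.0459 mean [ 0.4137 -0.3322  0.0458]
```

View pics/w23.png

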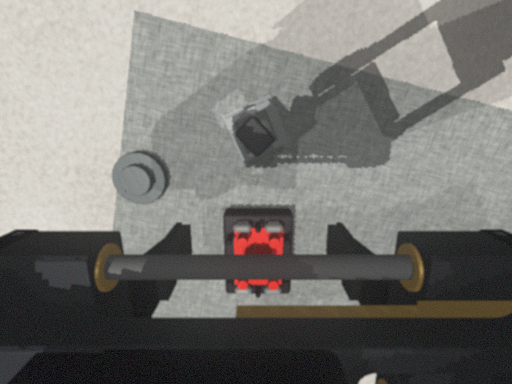

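Run:
```python
from h import *
go(.418,-.332,.15)
```

```text
pos [ 0.4739 -0.3154  0.2011] xaxis [ 1.e-04 -1.e-04 -1.e+00] jaw 1.8052 q6 -2.589 F [-0.2  0.  -0.6] w 0.0871 t 46.1
 -> offset [0.0511, -0.0032, -0.0583] yaw 0.0
```

Request:
jog_arm --claw '[-1,-1,-1,-1,-1,-1,-1,-1,-1,-1,-1,-1,-1,-1,-1,-1,-1,-1]' --pt "0 0 -0.03" --pt "0 -0.003 -0.058" --pt "0 -0.003 -0.058" --pt "0 -0.003 -0.058" --pt "0 -0.003 -0.058" --pt "0 -0.003 -0.058" --pt "0 -0.003 -0.058" --pt "0 -0.003 -0.058" --pt "0 -0.003 -0.058" --pt "0 -0.003 -0.058" --pt "0 -0.003 -0.058" --pt "0 -0.003 -0.058" --pt "0 -0.003 -0.058" --pt "0.03 -0.003 -0.058" --pt "0.051 -0.003 -0.058" --pt "0.051 -0.003 -0.058" --pt "0.051 -0.003 -0.058" --pt "0.051 -0.003 -0.058" --yaw '[0.18,0.36,0.54,0.72,0.9,1.08,1.26,1.44,1.62,1.8,1.98,2.16,2.34,2.379,2.379,2.379,2.379,2.379]'

```text
time_s: 48.35
position: [0.4181, -0.3326, 0.113]
orientation: [1.618, 0.878, -1.618]
force: [-0.5, -0.7, -0.9]
grip_width: 0.0869
```

```bash
cat >> h.py <<'E'
def sh(nm,w):
    q=cv2.minAreaRect((w[:,:2]*1000).astype(np.float32)); a=q[2]+(90 if q[1][1]>q[1][0] else 0); a=(a+90)%180-90
    print(nm,len(w),np.round(q[0],1),"size",np.round(q[1],1),"deg",round(a,2),"z",np.median(w[:,2]).round(4))
E
python3 - <<'E'
from h import *
f=grab_frame("wrist"); np.savez("w24.npz",**f)
go(.418,-.332,.077,np.radians(147.1))
W=cloud(f); d=np.hypot(W[...,0]-.418,W[...,1]+.332)
sh("key top",W[(d<.03)&(W[...,2]>.105)&(W[...,2]<.135)])
cv2.imwrite("pics/w24.png",f["image"][:,:,::-1])
E
```

```text
pos [ 0.418  -0.3326  0.1512] xaxis [ 0.0013 -0.0016 -1.    ] jaw -0.5748 q6 -0.306 F [1.  0.5 0.1] w 0.087 t 48.4
 -> offset [0.0742, -0.0005, -0.0005] yaw -0.0006
key top 1263 [ 418.2 -331.4] size [30.3 23.9] deg 57.84 z 0.1195
```

View pics/w24.png

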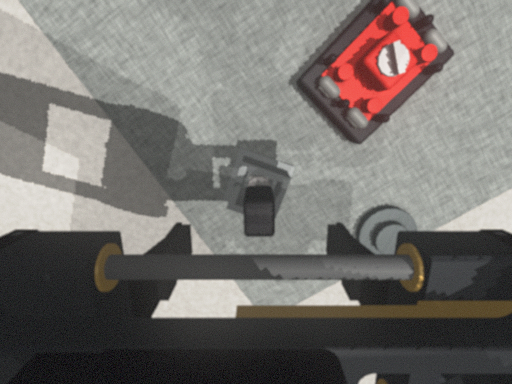

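Request:
jog_arm --claw '[-1,-1,-1,-1,1,1,1,1,1,1,1,1,1,1]' --pt "0.03 -0.0006 -0.0005" --pt "0.06 -0.0006 -0.0005" --pt "0.074 -0.0006 -0.0005" --pt "0.074 -0.0006 -0.0005" --pt "0.074 -0.0006 -0.0005" --pt "0.074 -0.0006 -0.0005" --pt "0.074 -0.0006 -0.0005" --pt "0.074 -0.0006 -0.0005" --pt "0.074 -0.0006 -0.0005" --pt "0.074 -0.0006 -0.0005" --pt "0.074 -0.0006 -0.0005" --pt "0.074 -0.0006 -0.0005" --pt "0.074 -0.0006 -0.0005" --pt "0.074 -0.0006 -0.0005" --yaw '[-0.004,-0.004,-0.004,-0.004,-0.004,-0.004,-0.004,-0.004,-0.004,-0.004,-0.004,-0.004,-0.004,-0.004]' --newtons 45

```text
time_s: 50.15
position: [0.4172, -0.3313, 0.038]
orientation: [1.616, 0.883, -1.616]
force: [0.2, -0.2, -1.0]
grip_width: 0.0237
```

Run:
```python
from h import *
go()
f=grab_frame("scene"); cv2.imwrite("pics/s25.png",cv2.resize(f["image"][100:230,80:260,::-1],None,fx=4,fy=4,interpolation=cv2.INTER_CUBIC))
```

```text
pos [ 0.4172 -0.3313  0.0762] xaxis [ 0.e+00 -1.e-04 -1.e+00] jaw -0.571 q6 -0.31 F [ 0.2 -0.2 -1. ] w 0.0237 t 50.15
 -> offset [0.0, 0.0, 0.0] yaw 0.0
```

View pics/s25.png

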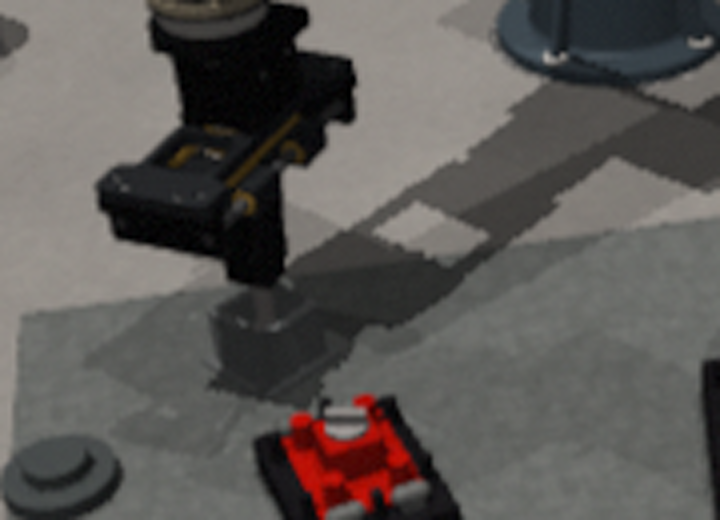

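Run:
```python
from h import *
go(.5767,-.2913,.165,np.radians(165.3))
```

```text
pos [ 0.4172 -0.3313  0.0762] xaxis [ 0. -0. -1.] jaw -0.571 q6 -0.31 F [-0.2  0.1 -0.8] w 0.0238 t 50.2
 -> offset [-0.0888, 0.1126, -0.1198] yaw -0.3144
```

Request:
jog_arm --claw '[1,1,1,1,1,1,1,1,1,1,1,1]' --pt "-0.02 0 0" --pt "-0.05 0 0" --pt "-0.09 0 0" --pt "-0.12 0 0" --pt "-0.12 0.03 -0.03" --pt "-0.12 0.06 -0.06" --pt "-0.12 0.09 -0.09" --pt "-0.12 0.1126 -0.12" --pt "-0.1 0.1126 -0.12" --pt "-0.089 0.1126 -0.12" --pt "-0.089 0.1126 -0.12" --pt "-0.089 0.1126 -0.12" --yaw '[0,0,0,0,-0.1,-0.2,-0.314,-0.314,-0.314,-0.314,-0.314,-0.314]'

```text
time_s: 51.7
position: [0.5766, -0.2916, 0.1275]
orientation: [1.397, 1.076, -1.396]
force: [-0.3, -0.2, -1.2]
grip_width: 0.0235
```

Run:
```python
from h import *
go(.5767,-.2913,.165,np.radians(165.3))
f=grab_frame("wrist"); np.savez("w26.npz",**f); cv2.imwrite("pics/w26.png",f["image"][:,:,::-1])
g=grab_frame("scene"); cv2.imwrite("pics/s26.png",cv2.resize(g["image"][110:250,80:260,::-1],None,fx=4,fy=4,interpolation=cv2.INTER_CUBIC))
```

```text
pos [ 0.5766 -0.2916  0.1657] xaxis [ 4.e-04 -3.e-04 -1.e+00] jaw -0.2578 q6 -0.383 F [-0.3 -0.2 -1.2] w 0.0235 t 51.7
 -> offset [0.0007, -0.0, -0.0003] yaw -0.0012
```

View pics/w26.png

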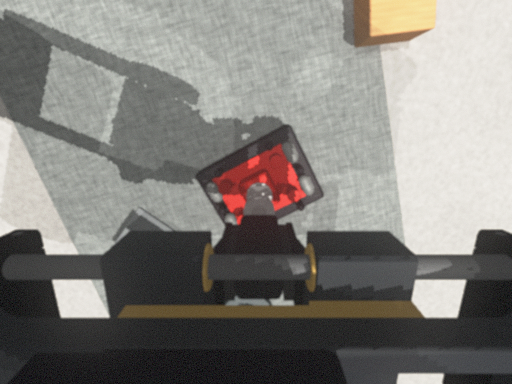

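View pics/s26.png

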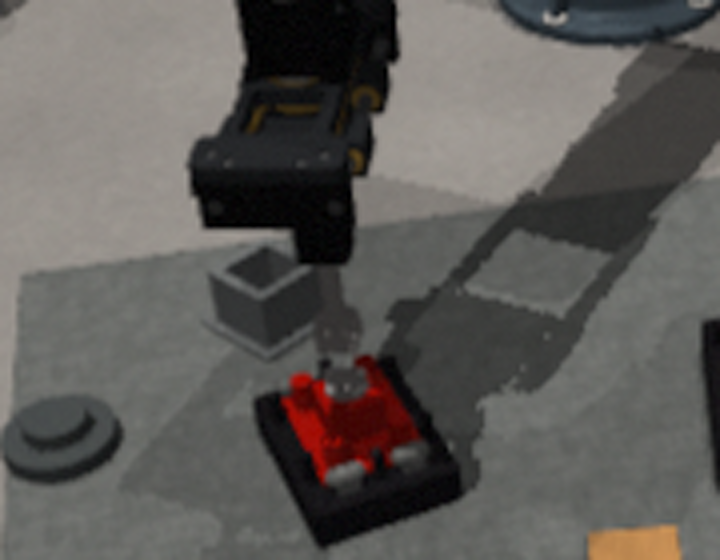

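Request:
jog_arm --claw '[1,1,1,1,1,1]' --pt "0.008 0 0" --pt "0.015 0 0" --pt "0.019 0 0" --pt "0.021 0 0" --pt "0.0225 0 0" --pt "0.0235 0 0" --yaw '[0,0,0,0,0,0]'

```text
time_s: 52.55
position: [0.5769, -0.2912, 0.1036]
orientation: [1.396, 1.076, -1.396]
force: [-0.1, 0.2, -1.3]
grip_width: 0.024
```

Request:
jog_arm --claw '[1,1,1,1]' --pt "0.002 0 0" --pt "0.004 0 0" --pt "0.006 0 0" --pt "0.006 0 0" --yaw '[0,0,0,0]'

```text
time_s: 53.05
position: [0.5766, -0.291, 0.0973]
orientation: [1.396, 1.077, -1.396]
force: [0.3, 0.2, -0.7]
grip_width: 0.0238
```

Request:
jog_arm --claw '[1,1,1,1,1,1,1,1,1,1,1,1,1]' --pt "0 0 0" --pt "0 0 0" --pt "0 0 0" --pt "0 0 0" --pt "0 0 0" --pt "0 0 0" --pt "0 0 0" --pt "0 0 0" --pt "0 0 0" --pt "0 0 0" --pt "0 0 0" --pt "0 0 0" --pt "0 0 0" --yaw '[0.1,0.2,0.32,0.44,0.56,0.68,0.8,0.92,1.04,1.14,1.22,1.27,1.27]'

```text
time_s: 54.68
position: [0.5776, -0.2918, 0.0977]
orientation: [2.2, 0.047, -2.196]
force: [0.5, -1.8, -1.5]
grip_width: 0.0239
```

Run:
```python
from h import *
go(); print(get_obs()["torque"])
```

```text
pos [ 0.5776 -0.2918  0.1359] xaxis [ 0.0017 -0.0014 -1.    ] jaw -1.5264 q6 0.886 F [ 0.5 -1.8 -1.5] w 0.0239 t 54.67
 -> offset [0.0, 0.0, 0.0] yaw 0.0
[-0.34598005 -0.16788365  0.03508111]
```

Request:
jog_arm --claw '[1,1,1,1,1,1,1,1,1]' --pt "0 0 0" --pt "-0.005 0 0" --pt "-0.015 0 0" --pt "-0.04 0 0" --pt "-0.07 0 0" --pt "-0.07 0 0.04" --pt "-0.07 0 0.06" --pt "-0.07 0 0.06" --pt "-0.07 0 0.06" --yaw '[-0.1,-0.13,-0.13,-0.13,-0.13,-0.13,-0.13,-0.13,-0.13]'

```text
time_s: 55.8
position: [0.518, -0.2942, 0.1683]
orientation: [2.132, 0.184, -2.128]
force: [1.3, -0.7, -1.1]
grip_width: 0.0237
```

Run:
```python
from h import *
f=grab_frame("wrist"); np.savez("w27.npz",**f); cv2.imwrite("pics/w27.png",f["image"][:,:,::-1])
finfit(f,(.5769,-.2915),.0665,13.4); levels(f,(.5769,-.2915),13.4,30)
go(.6061,.2886,.175,np.radians(174))
```

```text
fin n 113 c [ 0.5771 -0.2908] ang -166.8 spread [6.98 1.44] turn deg -89.8 -1.567 disc c [ 0.5774 -0.2908  0.0691] 454
boss -1 -1 n 83 z 0.0556
boss -1 1 n 85 z 0.0555
boss 1 -1 n 100 z 0.0558
boss 1 1 n 99 z 0.0557
screw n 336 z med 0.0674
pos [ 0.5181 -0.2941  0.2062] xaxis [ 1.6e-03 -9.0e-04 -1.0e+00] jaw -1.397 q6 0.693 F [ 0.9  0.5 -0.7] w 0.0236 t 55.85
 -> offset [0.0308, -0.5588, -0.1874] yaw -1.2923
```

View pics/w27.png

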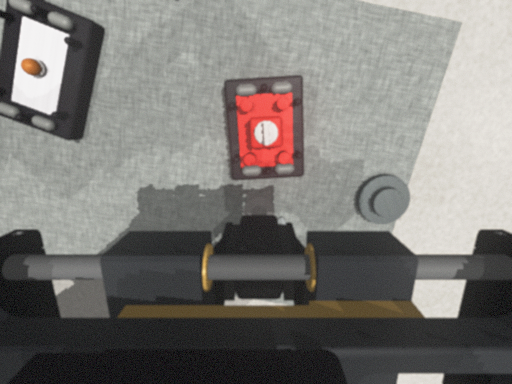

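Request:
jog_arm --claw '[1,1,1,1,1,1,1,1,1,1,1,1,1,1,1,1,1,1]' --pt "0 -0.03 -0.01" --pt "0 -0.07 -0.023" --pt "0 -0.11 -0.036" --pt "0 -0.15 -0.05" --pt "0 -0.19 -0.063" --pt "0 -0.23 -0.077" --pt "0 -0.27 -0.09" --pt "0 -0.31 -0.104" --pt "0 -0.35 -0.117" --pt "0 -0.39 -0.13" --pt "0 -0.43 -0.144" --pt "0 -0.47 -0.157" --pt "0 -0.51 -0.171" --pt "0 -0.54 -0.18" --pt "0 -0.559 -0.187" --pt "0.02 -0.559 -0.187" --pt "0.03 -0.559 -0.187" --pt "0.03 -0.559 -0.187" --yaw '[-0.09,-0.18,-0.27,-0.36,-0.45,-0.54,-0.63,-0.72,-0.81,-0.9,-0.99,-1.08,-1.17,-1.25,-1.292,-1.292,-1.292,-1.292]'

```text
time_s: 58.1
position: [0.6037, 0.2885, 0.1363]
orientation: [1.285, 1.158, -1.289]
force: [0.5, -0.7, -1.6]
grip_width: 0.0237
```

Run:
```python
from h import *
f=grab_frame("wrist"); np.savez("w28.npz",**f); cv2.imwrite("pics/w28.png",f["image"][:,:,::-1])
g=grab_frame("top"); cv2.imwrite("pics/t28.png",g["image"][:,:,::-1])
go(.6061,.2886,.165,np.radians(174))
```

```text
pos [0.6049 0.2888 0.1761] xaxis [ 5.e-04  1.e-04 -1.e+00] jaw -0.1059 q6 0.385 F [ 0.5 -0.4 -1.1] w 0.0239 t 58.2
 -> offset [0.0111, 0.0012, 0.0] yaw -0.0011
```

View pics/w28.png

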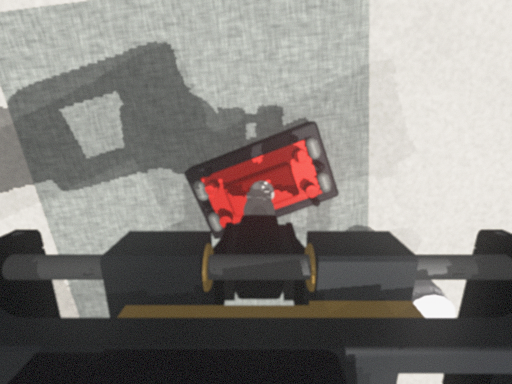

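View pics/t28.png

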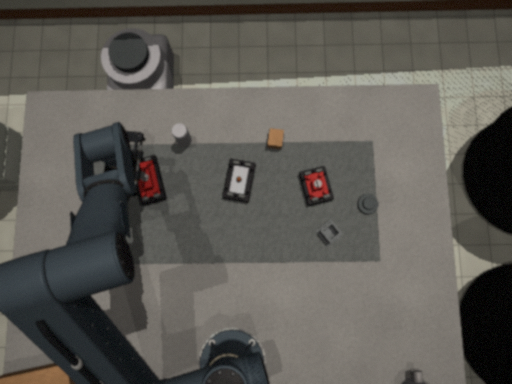

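Request:
jog_arm --claw '[1,1,1,1,1,1,1]' --pt "0 0.0006 0" --pt "0.01 0.0006 0" --pt "0.018 0.0006 0" --pt "0.022 0.0006 0" --pt "0.024 0.0006 0" --pt "0.024 0.0006 0" --pt "0.024 0.0006 0" --yaw '[0,0,0,0,0,0,0]'

```text
time_s: 59.08
position: [0.6052, 0.2892, 0.1138]
orientation: [1.287, 1.157, -1.286]
force: [1.2, 0.2, -0.3]
grip_width: 0.024
```

Run:
```python
from h import *
go(.6061,.2886,.1355,np.radians(174))
f=grab_frame("wrist"); cv2.imwrite("pics/w29.png",cv2.resize(f["image"][110:250,170:350,::-1],None,fx=4,fy=4,interpolation=cv2.INTER_CUBIC))
```

```text
pos [0.6052 0.2892 0.152 ] xaxis [ 6.e-04  2.e-04 -1.e+00] jaw -0.105 q6 0.384 F [ 1.2  0.2 -0.3] w 0.024 t 59.08
 -> offset [0.0165, 0.0009, 0.0005] yaw -0.0003
```

View pics/w29.png

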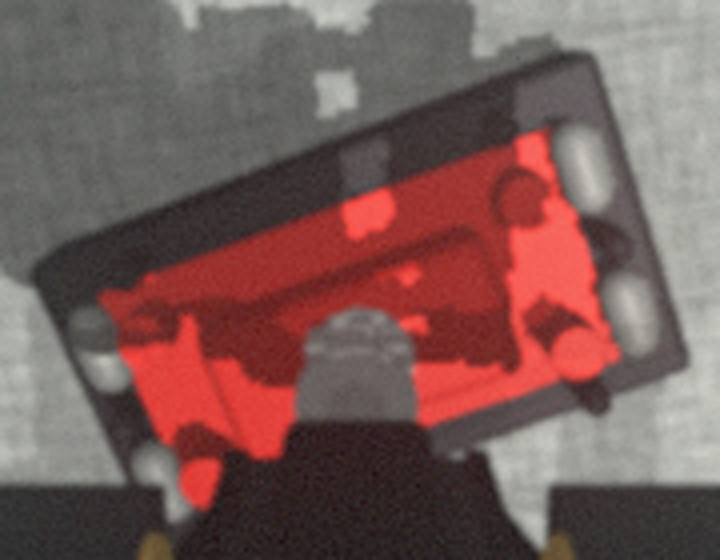

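Request:
jog_arm --claw '[1,1,1,1,1,1,1]' --pt "0.003 0.0009 0.0005" --pt "0.006 0.0009 0.0005" --pt "0.009 0.0009 0.0005" --pt "0.012 0.0009 0.0005" --pt "0.014 0.0009 0.0005" --pt "0.016 0.0009 0.0005" --pt "0.016 0.0009 0.0005" --yaw '[0,0,0,0,0,0,0]'

```text
time_s: 60.0
position: [0.6057, 0.2885, 0.0973]
orientation: [1.286, 1.158, -1.286]
force: [0.0, -0.1, -0.8]
grip_width: 0.0237
```

Request:
jog_arm --claw '[1,1,1,1,1,1,1,1,1,1,1,1,1,1]' --pt "0 0 0" --pt "0 0 0" --pt "0 0 0" --pt "0 0 0" --pt "0 0 0" --pt "0 0 0" --pt "0 0 0" --pt "0 0 0" --pt "0 0 0" --pt "0 0 0" --pt "0 0 0" --pt "0 0 0" --pt "0 0 0" --pt "0 0 0" --yaw '[0.1,0.2,0.32,0.44,0.56,0.68,0.8,0.92,1.04,1.14,1.24,1.33,1.39,1.39]'

```text
time_s: 61.75
position: [0.6068, 0.2883, 0.0978]
orientation: [2.184, 0.083, -2.18]
force: [1.4, -0.4, -1.2]
grip_width: 0.0238
```

Request:
jog_arm --claw '[1,1,1,1,1,1,1,1,1,1]' --pt "0 0 0" --pt "0 0 0" --pt "-0.005 0 0" --pt "-0.015 0 0" --pt "-0.04 0 0" --pt "-0.07 0 0" --pt "-0.07 0 0.04" --pt "-0.07 0 0.06" --pt "-0.07 0 0.06" --pt "-0.07 0 0.06" --yaw '[-0.06,-0.13,-0.13,-0.13,-0.13,-0.13,-0.13,-0.13,-0.13,-0.13]'

```text
time_s: 63.0
position: [0.5476, 0.2843, 0.1684]
orientation: [2.116, 0.218, -2.11]
force: [-0.7, 0.5, -0.3]
grip_width: 0.0237
```

Run:
```python
from h import *
f=grab_frame("wrist"); np.savez("w30.npz",**f); cv2.imwrite("pics/w30.png",f["image"][:,:,::-1])
finfit(f,(.6061,.2886),.0665,15); levels(f,(.6061,.2886),15,50)
go(.4172,-.3317,.2)
```

```text
fin n 113 c [0.6083 0.2887] ang -164.5 spread [6.96 1.42] turn deg 89.5 1.561 disc c [0.6085 0.2887 0.0691] 449
boss -1 -1 n 69 z 0.0555
boss -1 1 n 67 z 0.0552
boss 1 -1 n 126 z 0.0553
boss 1 1 n 117 z 0.0552
screw n 327 z med 0.0672
pos [0.5477 0.2842 0.2063] xaxis [ 2.3e-03  6.0e-04 -1.0e+00] jaw -1.3655 q6 1.663 F [-0.  -0.  -1.2] w 0.0238 t 63.05
 -> offset [0.0056, 0.5763, 0.2533] yaw 0.0
```

View pics/w30.png

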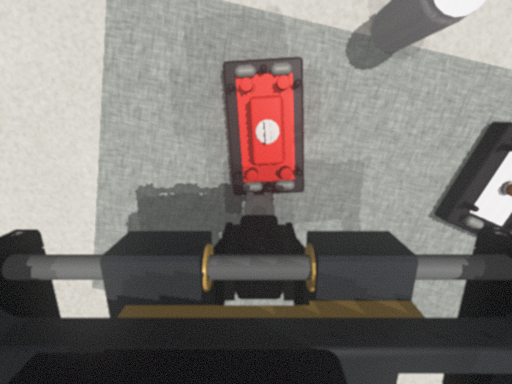

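Request:
jog_arm --claw '[1,1,1,1,1,1,1,1,1,1,1,1,1,1,1,1,1,1,1]' --pt "0 0.03 0.013" --pt "0 0.07 0.031" --pt "0 0.11 0.048" --pt "0 0.15 0.066" --pt "0 0.19 0.083" --pt "0 0.23 0.101" --pt "0 0.27 0.119" --pt "0 0.31 0.136" --pt "0 0.35 0.154" --pt "0 0.39 0.171" --pt "0 0.43 0.189" --pt "0 0.47 0.207" --pt "0 0.51 0.224" --pt "0 0.54 0.237" --pt "0 0.576 0.253" --pt "0.02 0.576 0.253" --pt "0.04 0.576 0.253" --pt "0.06 0.576 0.253" --pt "0.06 0.576 0.253" --yaw '[-0.06,-0.12,-0.18,-0.24,-0.3,-0.36,-0.42,-0.48,-0.54,-0.6,-0.66,-0.72,-0.78,-0.7945,-0.7945,-0.7945,-0.7945,-0.7945,-0.7945]'

```text
time_s: 65.42
position: [0.4157, -0.3318, 0.1062]
orientation: [1.617, 0.885, -1.618]
force: [-0.3, 0.6, -0.1]
grip_width: 0.0239
```

Run:
```python
from h import *
go(.4172,-.3316,.0766,-.571)
f=grab_frame("wrist"); np.savez("w31.npz",**f); cv2.imwrite("pics/w31.png",f["image"][:,:,::-1])
W=cloud(f); d=np.hypot(W[...,0]-.4172,W[...,1]+.3318)
sh("rim",W[(d<.05)&(W[...,2]>.04)&(W[...,2]<.05)])
```

```text
pos [ 0.4157 -0.3318  0.1444] xaxis [-0.0018  0.0022 -1.    ] jaw -0.5713 q6 -0.313 F [-0.3  0.6 -0.1] w 0.0239 t 65.42
 -> offset [0.0678, 0.0014, -0.0009] yaw -0.0003
rim 1076 [ 417.3 -331.4] size [52.7 52.2] deg 37.55 z 0.0458
```

View pics/w31.png

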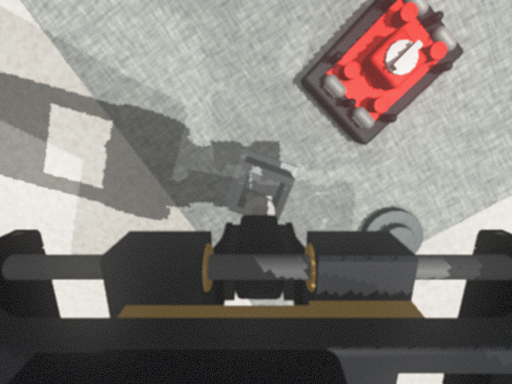

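Aligned over the pot; lower the key, check, then release.

Request:
jog_arm --claw '[1,1,1,1,1,1,1,1,1,1]' --pt "0 0.0008 -0.0006" --pt "0.015 0.0008 -0.0006" --pt "0.03 0.0008 -0.0006" --pt "0.042 0.0008 -0.0006" --pt "0.052 0.0008 -0.0006" --pt "0.059 0.0008 -0.0006" --pt "0.063 0.0008 -0.0006" --pt "0.0665 0.0008 -0.0006" --pt "0.068 0.0008 -0.0006" --pt "0.068 0.0008 -0.0006" --yaw '[0,0,0,0,0,0,0,0,0,0]'

```text
time_s: 66.72
position: [0.4171, -0.3316, 0.0397]
orientation: [1.616, 0.883, -1.616]
force: [0.0, -0.1, -0.8]
grip_width: 0.0238
```

Run:
```python
from h import *
go(.4172,-.3314,.0762,-.571)
```

```text
pos [ 0.4171 -0.3316  0.0779] xaxis [ 1.e-04 -2.e-04 -1.e+00] jaw -0.5704 q6 -0.311 F [ 0.  -0.1 -0.8] w 0.0238 t 66.72
 -> offset [0.0017, 0.0, -0.0002] yaw 0.0006
```

Request:
jog_arm --claw '[1,1,1,-1,-1,-1,-1,-1,-1,-1,-1,-1,-1,-1,-1,-1,-1]' --pt "0.001 0 0" --pt "0.0017 0 0" --pt "0.0017 0 0" --pt "0.0017 0 0" --pt "0.0017 0 0" --pt "0.0017 0 0" --pt "0.0017 0 0" --pt "0.0017 0 0" --pt "0.0017 0 0" --pt "0.0017 0 0" --pt "0.0017 0 0" --pt "-0.03 0 0" --pt "-0.07 0 0" --pt "-0.1 0 0" --pt "-0.12 0 0" --pt "-0.12 0 0" --pt "-0.12 0 0" --yaw '[0,0,0,0,0,0,0,0,0,0,0,0,0,0,0,0,0]'

```text
time_s: 68.85
position: [0.4165, -0.3309, 0.1587]
orientation: [1.616, 0.885, -1.617]
force: [-0.0, -0.0, 0.6]
grip_width: 0.0871
```

Run:
```python
from h import *
go()
f=grab_frame("wrist"); cv2.imwrite("pics/w32.png",f["image"][:,:,::-1])
W=cloud(f); d=np.hypot(W[...,0]-.4172,W[...,1]+.3318)
sh("key top",W[(d<.05)&(W[...,2]>.105)&(W[...,2]<.135)])
sh("rim",W[(d<.05)&(W[...,2]>.04)&(W[...,2]<.05)])
g=grab_frame("scene"); cv2.imwrite("pics/s32.png",g["image"][:,:,::-1])
g=grab_frame("top"); cv2.imwrite("pics/t32.png",cv2.resize(g["image"][110:280,80:390,::-1],None,fx=2.5,fy=2.5,interpolation=cv2.INTER_CUBIC))
W=cloud(g)
for c,L in (((.577,-.2915),42),((.606,.2888),62)):
    levels(g,c,14,L-12)
```

```text
pos [ 0.4165 -0.3309  0.1969] xaxis [-0.001   0.0012 -1.    ] jaw -0.5706 q6 -0.311 F [-0.  -0.   0.6] w 0.0871 t 68.85
 -> offset [0.0, 0.0, 0.0] yaw 0.0
key top 863 [ 417.1 -330.5] size [29.8 23.8] deg 57.62 z 0.1195
rim 768 [ 417.5 -331. ] size [52.  52.3] deg -51.78 z 0.0459
boss -1 -1 n 8 z 0.0561
boss -1 1 n 9 z 0.0539
boss 1 -1 n 10 z 0.0562
boss 1 1 n 10 z 0.0544
screw n 34 z med 0.0674
boss -1 -1 n 13 z 0.0551
boss -1 1 n 11 z 0.0552
boss 1 -1 n 17 z 0.0561
boss 1 1 n 15 z 0.054
screw n 32 z med 0.0694
```

View pics/w32.png

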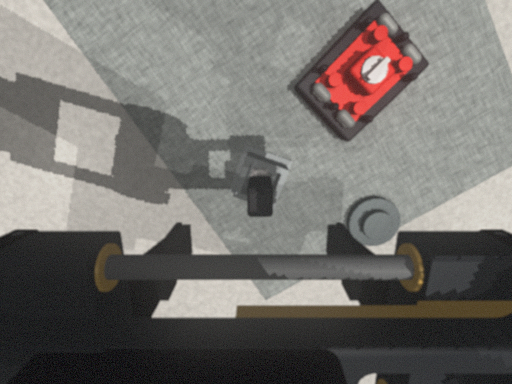

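View pics/s32.png

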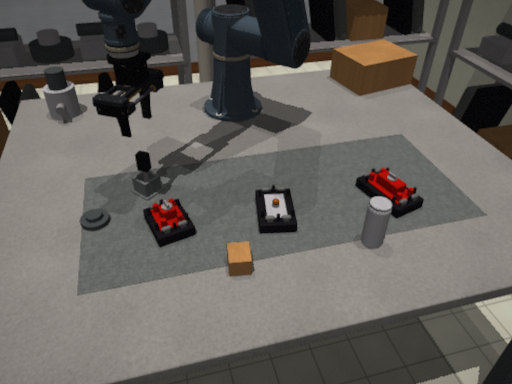

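View pics/t32.png

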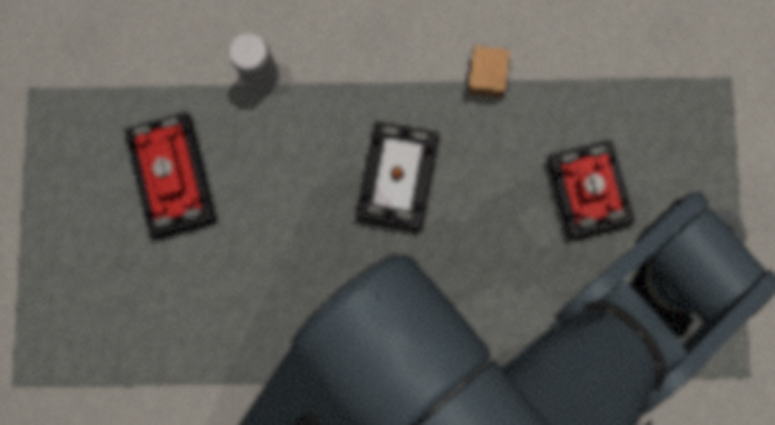

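Both lenses are home, both screws are in line, the key stands upright on the pot floor (top at 0.1195, same as at the start), and the bystanders look unmoved. Handing in.

Run:
```python
from rig import *
print(robot.hand_in()); print(get_obs()["time_s"])
```

```text
the job is handed in; nothing more can be done
None
the job is handed in; nothing more can be done
```

I clipped home the two lenses that were there, short (A) and long (C), and turned their screws in line with the fork key. The key is back in its stand. The middle lens was missing, so housing B stays open. I handed in just after 69 s of the 210 s.

**Last checks:**
- **Lenses:** all four press bosses on each lens read 55.2–55.8 mm in the wrist camera. They should be at 54 mm; the camera read about 1 mm high throughout. All four corners agree, so both lenses lie flush.
- **Screws:** the turn measured about 1.57 rad on A and 1.56 rad on C.
- **Key:** its top is at 119.5 mm, the same as at the start, and it stands within 1 mm of the stand's centre. The gripper is open and clear above it.
- **Bystanders:** the can, the gear and the bulb box look unmoved in the pictures; I did not measure them.

**What disagreed:**
- **Fingertip height:** the reported TCP lies about 38 mm beyond the real fingertips. Because of this, my first two grasps at lens C closed in the air above its screw. I read no force above 1 N, and after the first close the lens and screw had not moved. I then touched the bare bench to measure the offset and allowed for it from there on.
- **Final top picture:** its boss heights scatter from 53.9 to 56.2 mm. That camera is coarser, so I went by the wrist readings.

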